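# Lock the drip bottle in its cradle with the snap cap

## Task

Lay the empty glass drip bottle gently on its side in the cradle, mouth towards the stud and just short of it, without letting it topple. Then put the orange snap cap on the stud so that its flange reaches over the bottle's neck, press it down until it clicks, and keep pressing it firmly onto its seat: finish with the fingers on the cap, still pressing it down. Leave the other things on the shelf where they are.

Things in the scene. Friction and masses are not known exactly. Their poses are not given: they have to be found in the camera images.
- bottle: Empty green glass drip bottle, 0.15-0.29 kg, starts upright on the shelf. Round: body 54 mm dia. from the base to 85 mm, shoulder to 105 mm, then a straight white-sleeved neck 24 mm dia. to the mouth at 150 mm. Origin: centre of its base; z along its axis to the mouth; its own yaw means nothing.
- bottle_mouth (a point): Centre of the bottle's mouth, 150 mm from the base along the bottle's z axis.
- cradle: Fixed cradle: base plate 270 (x) x 90 mm, top face (floor) 8 mm above the shelf. Origin: plate centre at shelf level; x along the lying bottle towards the stud, z up. Two blue cheeks to 30 mm high, sloped 45 deg inside, 86 mm over their outsides, form an open-ended trough from x = -0.050 to 0.020 that centres the bottle's body (3 mm play). Stud axis: x = 0.110, y = 0.
- mouth_place (a point): Where the centre of the lying bottle's mouth belongs: x 0.090, y 0, z 0.035 in the cradle's frame, 20 mm short of the stud's axis (17 to 26 mm is right). The bottle then lies on the floor, base at x -0.060, neck clear of the trough with free room on both sides; the cap's flange, once down, reaches 10 mm over the neck, 3 mm above it.
- stand_place (a point): Point on the cradle's open floor behind the trough (cradle x -0.087, y 0), 8 mm above the shelf: a bottle stood upright here and tipped over its stud-side base edge comes to lie in its right place. There is no end wall or stop.
- seat: The stud's seat: steel collar 38 mm dia. on a pillar, its flat top 28 mm above the shelf. Origin: centre of that top face, on the stud's axis (cradle x 0.110, y 0); z up. The cap is down when its underside stands on this face, a hard stop to press against.
- snap_head (a point): Top of the stud, 20 mm above the seat on its axis. The steel head is four spring-loaded ball lobes, 23 mm across together at 11 mm above the seat (they spring inwards), rounding to a small top, so the cap centres itself from 2 or 3 mm off.
- cap: Orange snap cap, 45 g, starts upright on its open end. Barrel 33 mm dia., 22 mm high, with an inner lip at the foot (18 mm hole, 4 mm high); flange 60 mm dia. at 22 to 26 mm; grip knob above. Origin: centre of the open underside; z up through the knob. Round. It meets the stud with its underside 17 mm above the seat; 8 to 12 N pushes it past the lobes (click), which then pull it down.
- cap_knob (a point): Centre of the top of the cap's grip knob: 22 mm in diameter, straight, from 26 to 56 mm above the cap's underside.
- dispenser: Pellet dispenser: clear box 80 x 80 mm with grey foot and lid and a green push button, 166 mm tall. Bystander. Origin: centre of its underside.
- chew_cube: Maple chew cube, 45 mm. Bystander. Origin: centre of its underside.
- mitt_brush: Green silicone grooming brush in the shape of a mitt, about 140 x 90 x 25 mm, lying flat. Bystander. Origin: under its middle.
- spring_clip: Chrome spring clip, 60 x 22 x 20 mm, lying flat. Bystander. Origin: under its middle.
Things that resemble listed ones, but are neither listed nor needed, are in the scene too. Several things look just like the cap: the one meant starts farthest to the robot's left. Of the things that look like the bottle, the smaller one is meant.

How it is judged:
By the outcome, as a careful person would: the job done as asked, in the order asked, and still so for the second after the job is handed in, while the arm keeps its last pose, push and grip.
It also fails if it takes over 72 s, if anything falls off the work surface, if the arm or the gripper's body presses on something with over 40 N, if the wrist force passes 120 N, or if a joint passes its speed limit or range.

## Robot

A 7-joint arm with a two-finger parallel gripper is mounted at the origin on the work surface. World frame = base frame: x ahead of the robot, y to its left, z up, the work surface at z = 0. Lengths are in m, angles in rad, forces in N, time in s.
With the tool pointing down it reaches from about 0.425 to 0.925 m from the base axis. Payload 6.8 kg.
Tool frame: the origin (TCP) lies on the centre line of the jaws, within the pads' length; the fingertips stand 25 mm ahead of it and the grasp point (between the pads) lies 6 mm ahead of it; z points along the fingers, y is the direction in which the jaws open and shut (so a half turn about z gives the same grasp; the last joint's range is limited). The gripper opens to 85 mm and grips with 20 to 120 N. Pads are 22 mm wide; open, the fingers measure 114 mm over their backs; the gripper's body (76 mm by 85 mm) begins 54 mm behind the grasp point. The pads swing forward as they close: fully open they stand 13 mm farther back than shut.
Start: joints at [1.052, 0.477, 0.022, 1.555, -0.011, 1.109, -0.083], TCP at [0.27, -0.619, 0.256] pointing down, gripper open.
Joint ranges: [-2.96, 2.96], [-0.34, 2.1], [-1.41, 1.46], [0.24, 2.44], [-1.37, 4.51], [0.17, 1.92], [-2.96, 2.96]. Speed limits (rad/s): [2.39, 2.39, 3.14, 3.14, 3.14, 3.14, 3.14].

## Interface

Orientations are given as a unit quaternion [w, x, y, z].
In Python, from station import status, cams, order, models gives the robot as it stands.
- The arm moves only by the tool move_arm, never from a script. Its argument "steps" is one flat list of numbers, 7 for each row, row after row: the gripper's target within -1 to 1 (fully open at 1, half-way at 0, shut at -1), then the shift along the world's x, y, z in cm, then the turn, a rotation vector about the world's x, y, z in degrees. A call has 1 to 8 rows; each row shifts and turns the commanded pose from where the row before left it; what a row does not reach is not made up. A row lasts 1/10 s, in which the tool goes at most 50 mm and 8.59 degrees, less where a joint would pass 70% of its speed; a pose out of reach is approached as far as the arm can. A call with a gripper value outside its range is refused whole. The fingers move at their own pace and stop on an object; "newtons" is the grip in N (left out, the last holds). Time passes only in rows, so rows that do not move let the fingers close. It gives the time, the measured TCP pose, the force and the opening at its end, in the units of the state.
- status.get_obs(): the state, without advancing time (a new reading comes with each control period).
- cams.read_camera(name): name is "scene" or "top"; returns a dict with "pixels" (480x640x3 uint8, red, green, blue), "mtx" (3x3 intrinsics, pixels), "dist_coeffs" ([k1, k2, p1, p2, k3] as OpenCV has them; the pictures are not rectified), "T" (4x4, takes a point from camera to world coordinates). Camera axes: x right, y down, z forward; pixel columns grow to the right and rows downward; lengths in m; the calibration is good to about 2 mm. A picture is of the moment at which its call begins. There is no depth.
- order.hand_in(): hands the job in, once; it reports no verdict.
Trained networks look in the newest picture that a camera, given by its name, has taken for a name from the list of things; names that differ only in an ending like _2 or _b are one class to them, and where a whole thing is asked for, a point or a joint stands for the part that bears it (a point fixed in the world has none). Each returns a list of dicts, best first, with "score" (0 to 1); they miss things now and then, are a little off and sometimes report something else, mostly with a low value. They report only what shows in the picture. A call takes as long as a camera call. They do not tell look-alikes from the thing itself.
- models.silhouettes(camera, query): "region" (480x640 bool, what is visible of it) and "box" ([centre column, centre row, width, height] in pixels, round what is visible of it).
- models.place_of(camera, query): "position" ([row, column] in pixels: a listed point, or the origin of a listed thing).
The state is a dict: "t": time; "q": joint angles; "joint_vel": joint speeds; "joint_torque": joint torques, N m; "eef_pos": TCP position; "tool_rot": TCP orientation; "contact_force": force on the tool from outside, world axes, zero at the start; "torque": the same for the moment, N m; "gripper_width": opening from 0.0 (shut) to 1.0 (fully open).
Only numpy, scipy, OpenCV 4.12 (cv2) and the standard library are available. Lean on these libraries where they do the work, as an engineer would, in place of code of your own. Each camera call takes 0.05 s, during which the arm holds its last target.

## Working session

There is one attempt and no reset: what is moved stays moved. The work goes in short steps, Python scripts to look and compute and a tool call to move; the robot and the scene stay as the last step left them, time stands still between calls to the robot, and variables do not carry over. Pictures are saved under pics/ and viewed, and the job is handed in when it is done.

Besides the shell and the picture viewer there is one more tool, called after ">>>" as name(argument=value, ...) on one line, values as JSON. move_arm: Moves the arm, as the interface text tells. Its arguments: {"type":"object","properties":{"steps":{"type":"array"},"newtons":{"type":"number"}},"required":["steps"]}

```bash
ls; mkdir -p pics
cat > h.py <<'E'
import numpy as np, cv2
from station import status, cams, order, models
def snap(name,fn):
    c=cams.read_camera(name); cv2.imwrite('pics/'+fn,c['pixels'][:,:,::-1]); np.savez('/tmp/'+name,**{k:np.array(v) for k,v in c.items()}); return c
def ray(c,col,row):
    p=cv2.undistortPoints(np.array([[[col,row]]],float),np.array(c['mtx']),np.array(c['dist_coeffs']))[0,0]
    T=np.array(c['T']); return T[:3,3],T[:3,:3]@np.array([p[0],p[1],1])
def atz(c,col,row,z):
    o,d=ray(c,col,row); return o+d*(z-o[2])/d[2]
def proj(c,P):
    T=np.linalg.inv(np.array(c['T'])); P=np.atleast_2d(np.array(P,float))
    r,_=cv2.Rodrigues(T[:3,:3]); return cv2.projectPoints(P,r,T[:3,3],np.array(c['mtx']),np.array(c['dist_coeffs']))[0][:,0]
def tri(c1,p1,c2,p2):
    o1,d1=ray(c1,*p1);o2,d2=ray(c2,*p2)
    A=np.c_[d1,-d2];s=np.linalg.lstsq(A,o2-o1,rcond=None)[0]
    a=o1+d1*s[0];b=o2+d2*s[1];return (a+b)/2,np.linalg.norm(a-b)
E
python3 - <<'E'
from h import *
np.set_printoptions(precision=4,suppress=True)
a=snap('scene','s0.png');b=snap('top','t0.png')
print(a['T'],b['T'],a['mtx'],a['dist_coeffs'])
print(status.get_obs())
for cam in ('scene','top'):
    for q in ['bottle','cap','cradle','dispenser','chew_cube','mitt_brush','spring_clip','seat','cap_knob','bottle_mouth','snap_head','stand_place','mouth_place']:
        for r in models.place_of(cam,q): print(cam,q,round(r['score'],2),np.round(r['position'],1))
E
```

```text
pics
[[ 0.6269  0.4707 -0.6208  1.2567]
 [ 0.7789 -0.3606  0.5131 -0.4891]
 [ 0.0176 -0.8052 -0.5927  0.7885]
 [ 0.      0.      0.      1.    ]] [[ 0.0274 -0.9872  0.1574  0.2884]
 [-0.9996 -0.0276  0.0012  0.0876]
 [ 0.0031 -0.1574 -0.9875  1.856 ]
 [ 0.      0.      0.      1.    ]] [[491.5992   0.     310.6852]
 [  0.     491.5992 240.5219]
 [  0.       0.       1.    ]] [-0.0632  0.      0.      0.      0.    ]
{'t': 0.1, 'q': array([ 1.0519,  0.4777,  0.0223,  1.5564, -0.0115,  1.1093, -0.0831]), 'joint_vel': array([-0.0005, -0.0027, -0.001 , -0.0011, -0.0007,  0.0014, -0.0001]), 'joint_torque': array([  0.0041, -59.7766,   1.6143, -28.1955,   0.0129,   0.0051,
         0.    ]), 'eef_pos': array([ 0.2694, -0.6184,  0.2554]), 'tool_rot': array([-0.0008,  0.979 ,  0.204 , -0.0002]), 'contact_force': array([ 0.4009, -0.7718, -0.7025]), 'torque': array([-0.0262,  0.027 , -0.0248]), 'gripper_width': 0.998233644234402}
scene bottle 0.76 [218.  332.7]
scene bottle 0.56 [238.2 353.2]
scene bottle 0.41 [403.8 157.3]
scene cap 0.6 [352.7  97. ]
scene cap 0.55 [337.4 145.8]
scene cradle 
[... 637 characters left out ...]
 [329.2 301.6]
scene mouth_place 0.72 [273.3 274.9]
scene mouth_place 0.53 [332.1 302.7]
top bottle 0.69 [270.9 237.7]
top bottle 0.57 [308.7 228.6]
top cap 0.73 [281.4 431.2]
top cap 0.59 [282.6 468.8]
top cradle 0.88 [238.  336.3]
top dispenser 0.97 [256.  162.5]
top chew_cube 0.56 [183.9 391.4]
top mitt_brush 0.72 [193.8 235. ]
top spring_clip 0.6 [222.3 457. ]
top seat 0.55 [273.6 322.9]
top cap_knob 0.87 [279.5 435.9]
top cap_knob 0.71 [282.8 473.9]
top bottle_mouth 0.82 [300.  219.8]
top bottle_mouth 0.75 [263.1 224.7]
top snap_head 0.39 [186.3 392.6]
top snap_head 0.2 [192.7 237.7]
top stand_place 0.66 [208.  344.9]
top mouth_place 0.96 [261.1 327.4]
top mouth_place 0.17 [221.5 455.2]
```

View pics/s0.png

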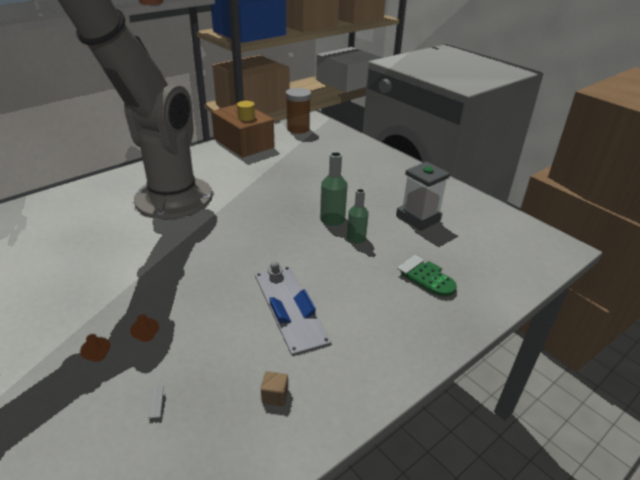

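View pics/t0.png

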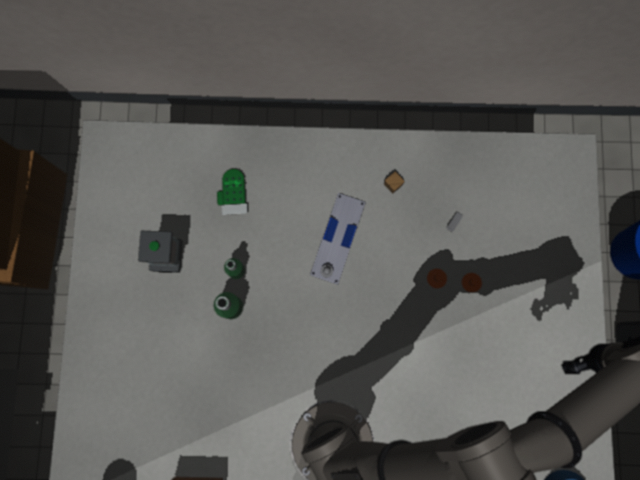

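The top view shows two green bottles: the small one at about (233,268) and a larger one at (227,305). It also shows two orange caps at (437,278) and (472,283), the cradle at (338,238) with its stud end at (327,268), plus the clip, cube, brush and dispenser. Robot-left is +y, which is a smaller column, so the cap at (437,278) is the one meant. For the bottle I take the smaller one, at (233,268).

Run:
```python
from h import *
a=dict(np.load('/tmp/scene.npz'));b=dict(np.load('/tmp/top.npz'))
A=a['pixels'][:,:,::-1];B=b['pixels'][:,:,::-1]
def g(x):return np.clip((x/255.)**.6*255,0,255).astype(np.uint8)
def cr(I,x0,y0,w,h,W=400,H=300):return cv2.resize(g(I[y0:y0+h,x0:x0+w]),(W,H),interpolation=cv2.INTER_CUBIC)
im=np.vstack([np.hstack([cr(B,290,185,120,90+15),cr(B,190,230,120,90)]),np.hstack([cr(B,400,230,120,90),cr(A,60,290,120,90)])])
cv2.imwrite('pics/z1.png',im)
im=np.vstack([np.hstack([cr(A,240,255,120,105),cr(A,300,145,120,105)])]);cv2.imwrite('pics/z2.png',im)
```

```text
(no output)
```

View pics/z1.png

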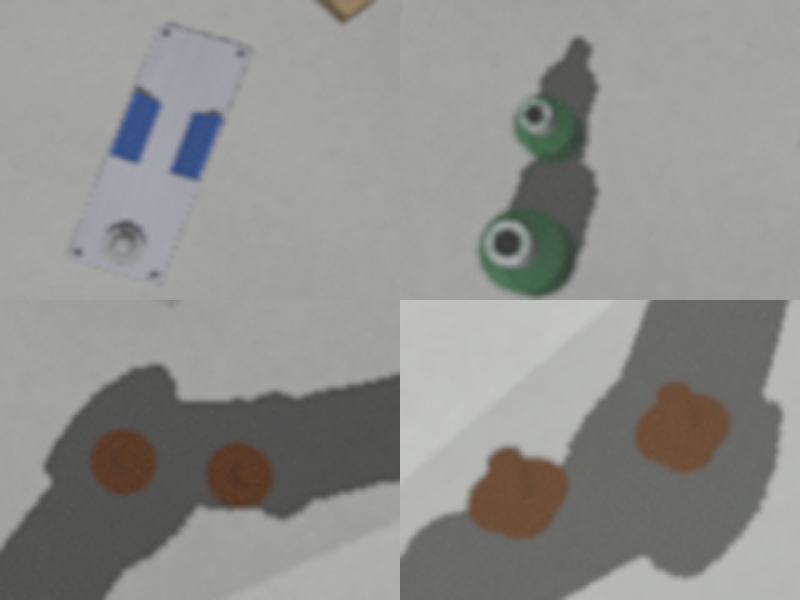

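View pics/z2.png

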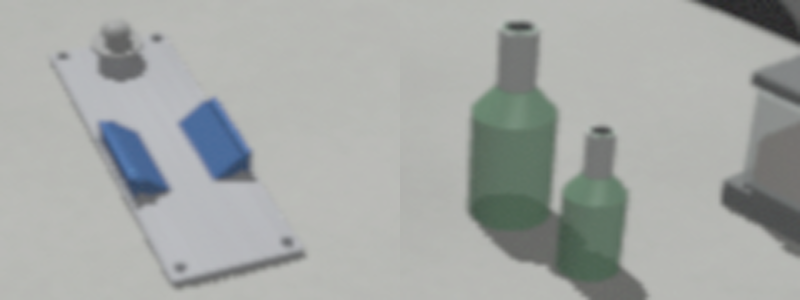

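The close crops confirm the choices: the cap is at top (436.9,278.3) and the bottle mouth at top (230.5,264.2) / scene (360,191). Next I fit the poses.

```bash
cat >> h.py <<'E'
from scipy.optimize import least_squares
def circ(r,z,n=40):
    t=np.linspace(0,2*np.pi,n,endpoint=False);return np.c_[r*np.cos(t),r*np.sin(t),0*t+z]
def sil(c,parts,S=4):
    m=np.zeros((480*S,640*S),np.uint8)
    for P in parts:
        p=proj(c,P);h=cv2.convexHull(((p+.5)*S).astype(np.float32)).astype(np.int32);cv2.fillPoly(m,[h],1)
    return cv2.resize(m.astype(np.float32),(640,480),interpolation=cv2.INTER_AREA)
CAP=[np.r_[circ(.0165,0),circ(.0165,.022)],np.r_[circ(.03,.022),circ(.03,.026)],np.r_[circ(.011,.026),circ(.011,.056)]]
BOT=[np.r_[circ(.027,0),circ(.027,.085)],np.r_[circ(.027,.085),circ(.012,.105)],np.r_[circ(.012,.105),circ(.012,.15)]]
E
python3 - <<'E'
from h import *
from scipy.optimize import minimize
np.set_printoptions(precision=4,suppress=True)
a=dict(np.load('/tmp/scene.npz'));b=dict(np.load('/tmp/top.npz'))
a={k:v for k,v in a.items()}
ct=np.array([(168,22),(254,48),(160,283),(68,255)])/[3.333,2.857]+[290,185]-.4
cs=np.array([(175,280),(303,250),(165,35),(50,58)])/[3.333,2.857]+[240,255]-.4
# order in cradle frame: top: (168,22)= x=-.135 , robot-left? left in image=+y
for p in ct: print('top',atz(b,*p,.008))
for p in cs: print('scene',atz(a,*p,.008))
# bottle
m1=(230.3,263.9);m2=(359.8,190.6)
print('mouth',tri(b,m1,a,m2),atz(b,*m1,.15),atz(a,*m2,.15))
# cap
for c,nm in((b,'top'),(a,'scene')):
    I=c['pixels'].astype(float)
    m=((I[:,:,0]>1.8*I[:,:,2])&(I[:,:,0]>50)).astype(np.uint8)
    n,l,s,ce=cv2.connectedComponentsWithStats(m)
    for k in range(1,n):
        if s[k,4]>80: print(nm,s[k],ce[k],atz(c,*ce[k],.025))
E
```

```text
top [ 0.7421 -0.0064  0.008 ]
top [ 0.7156 -0.0862  0.008 ]
top [ 0.4601 -0.0046  0.008 ]
top [0.4874 0.0792 0.008 ]
scene [ 0.7179 -0.0866  0.008 ]
scene [ 0.7447 -0.0059  0.008 ]
scene [0.4928 0.0743 0.008 ]
scene [ 0.4663 -0.011   0.008 ]
mouth (array([0.4937, 0.3024, 0.1471]), np.float64(0.001618547109257362)) [0.4939 0.3027 0.15  ] [0.4968 0.298  0.15  ]
top [385 172  18  19 203] [393.7537 181.1182] [ 0.7775 -0.169   0.025 ]
top [  0 238  19  45 320] [  8.9219 266.3656] [0.4843 0.9683 0.025 ]
scene [ 212  100   61   56 1845] [248.2873 125.1068] [-0.2732  0.451   0.025 ]
scene [287 101  23  32 605] [298.0942 116.0661] [-0.2302  0.66    0.025 ]
scene [131 315  28  26 516] [144.1182 328.093 ] [ 0.4861 -0.3025  0.025 ]
scene [ 81 335  29  27 543] [ 94.9945 348.2726] [ 0.4781 -0.4053  0.025 ]
```

```bash
cat >> h.py <<'E'
def soft(c,kind):
    I=c['pixels'].astype(float)
    return I
def load():
    return dict(np.load('/tmp/scene.npz')),dict(np.load('/tmp/top.npz'))
def fit(objs,parts,masks_cams,x0,):
    from scipy.optimize import minimize
    def f(x):
        e=0
        for c,m,box in masks_cams:
            x1,y1,x2,y2=box
            s=sil(c,[P+[x[0]/100,x[1]/100,0] for P in parts])[y1:y2,x1:x2]
            e+=((s-m[y1:y2,x1:x2])**2).sum()/max(1,m[y1:y2,x1:x2].sum())
        return e
    r=minimize(f,np.array(x0)*100,method='Nelder-Mead',options=dict(initial_simplex=np.array(x0)*100+np.array([[0,0],[1,0],[0,1]]),xatol=.005))
    return r.x/100,r.fun
E
python3 - <<'E'
from h import *
np.set_printoptions(precision=4,suppress=True)
a,b=load()
# cradle
ct=np.array([(168,22),(254,48),(160,283),(68,255)])/[3.333,2.857]+[290,185]-.4
cs=np.array([(303,250),(175,280),(50,58),(165,35)])/[3.333,2.857]+[240,255]-.4
L=np.array([(-.135,.045,.008),(-.135,-.045,.008),(.135,-.045,.008),(.135,.045,.008)])
def W(x,P):
    c,s=np.cos(x[2]),np.sin(x[2]);R=np.array([[c,-s,0],[s,c,0],[0,0,1]]);return np.array(P)@R.T+[x[0],x[1],0]
for nm,u,v in(('both',1,1),('top',0,1),('scene',1,0)):
    r=least_squares(lambda x:np.r_[u*(proj(a,W(x,L))-cs).ravel(),v*(proj(b,W(x,L))-ct).ravel()],[.6,0,2.8])
    print(nm,r.x,np.round(r.fun,1))
    print(' stud',W(r.x,[.11,0,.028]),'place',W(r.x,[.09,0,.035]),'stand',W(r.x,[-.087,0,.008]))
# stud head in images (top zoom (124,243), scene zoom (117,30))
p1=np.array((124,243))/[3.333,2.857]+[290,185]-.4;p2=np.array((117,28))/[3.333,2.857]+[240,255]-.4
print('stud',atz(b,*p1,.047),atz(a,*p2,.047))
# caps
for q in('cap','bottle'):
  ms=[]
  for nm,c in(('scene',a),('top',b)):
    for r in models.silhouettes(nm,q):
        x=r['box'];print(nm,q,r['score'],np.round(x,1),r['region'].sum())
        np.save('/tmp/%s_%s_%d.npy'%(nm,q,round(x[0])),r['region'])
E
ls /tmp/*.npy
```

```text
both [ 0.6011 -0.0036  2.8615] [-37.3  10.1  41.  -12.7  33.2 -10.3 -35.6   6.3  25.2   8.2 -28.6  -9.6
 -26.9  -8.6  29.2  10.2]
 stud [0.4954 0.0268 0.028 ] place [0.5147 0.0213 0.035 ] stand [ 0.6848 -0.0276  0.008 ]
top [ 0.6017 -0.0044  2.8246] [ -0.    0.    0.   -0.    0.   -0.   -0.    0.   26.8   9.  -26.7  -9.7
 -28.   -9.8  27.7  10. ]
 stud [0.4972 0.0299 0.028 ] place [0.5162 0.0237 0.035 ] stand [ 0.6844 -0.0315  0.008 ]
scene [ 0.6003 -0.0033  2.8851] [-35.8   9.7  41.9 -13.8  31.8 -10.4 -36.8   6.6   0.    0.   -0.   -0.
  -0.   -0.    0.    0. ]
 stud [0.4939 0.0246 0.028 ] place [0.5133 0.0195 0.035 ] stand [ 0.6845 -0.0254  0.008 ]
stud [0.497  0.0301 0.047 ] [0.5028 0.0244 0.047 ]
scene cap 0.73 [143.1 328.6  25.7  26.6] 550
scene cap 0.61 [ 95.8 347.4  29.9  32.5] 593
scene cap 0.45 [275.  270.6  12.7   9.4] 101
top cap 0.88 [470.8 283.9  24.9  16.6] 314
top cap 0.75 [437.4 280.1  21.4  21.7] 324
scene bottle 0.74 [359.4 214.9  25.1  53.8] 875
scene bottle 0.74 [335.4 189.5  28.7  72.6] 1505
top bottle 0.64 [233.8 268.8  17.1  21.9] 330
top bottle 0.62 [230.9 308.1  34.6  22.1] 678
/tmp/scene_bottle_335.npy
/tmp/scene_bottle_359.npy
/tmp/scene_cap_143.npy
/tmp/scene_cap_275.npy
/tmp/scene_cap_96.npy
/tmp/top_bottle_231.npy
/tmp/top_bottle_234.npy
/tmp/top_cap_437.npy
/tmp/top_cap_471.npy
```

Run:
```python
from h import *
np.set_printoptions(precision=4,suppress=True)
a,b=load()
ct=np.array([(168,22),(254,48),(160,283),(68,255)])/[3.333,2.857]+[290,185]-.4
cs=np.array([(303,250),(175,280),(50,58),(165,35)])/[3.333,2.857]+[240,255]-.4
L=np.array([(-.135,-.045,.008),(-.135,.045,.008),(.135,.045,.008),(.135,-.045,.008)])
def W(x,P):
    c,s=np.cos(x[2]),np.sin(x[2]);R=np.array([[c,-s,0],[s,c,0],[0,0,1]]);return np.array(P)@R.T+[x[0],x[1],0]
for nm,u,v in(('both',1,1),('top',0,1),('scene',1,0)):
    r=least_squares(lambda x:np.r_[u*(proj(a,W(x,L))-cs).ravel(),v*(proj(b,W(x,L))-ct).ravel()],[.6,0,2.8])
    print(nm,r.x,np.round(r.fun,1))
    print(' stud',W(r.x,[.11,0,.028]),'place',W(r.x,[.09,0,.035]),'stand',W(r.x,[-.087,0,.008]))
Is=a['pixels'].astype(int);It=b['pixels'].astype(int)
print(It[278,430:445].tolist());print(It[268,225:245].tolist());print(Is[215,340:375].tolist())
def cm(I):return ((I[:,:,0]>1.5*I[:,:,2])&(I[:,:,0]>1.3*I[:,:,1])&(I[:,:,0]>35)).astype(float)
for k,(bs,bt,x0) in {'cap':((120,305,170,345),(420,262,452,296),(.49,-.30)),'cap2':((70,325,122,365),(456,265,490,300),(.48,-.4))}.items():
    for nm,l in(('both',[(a,cm(Is),bs),(b,cm(It),bt)]),('scene',[(a,cm(Is),bs)]),('top',[(b,cm(It),bt)])):
        print(k,nm,fit(None,CAP,l,x0))
ms=np.load('/tmp/scene_bottle_359.npy').astype(float);mt=np.load('/tmp/top_bottle_234.npy').astype(float)
bs=(340,180,380,250);bt=(215,250,250,290)
for nm,l in(('both',[(a,ms,bs),(b,mt,bt)]),('scene',[(a,ms,bs)]),('top',[(b,mt,bt)])):
    print('bottle',nm,fit(None,BOT,l,(.49,.30)))
```

```text
both [ 0.6029 -0.0055  2.8327] [ 1.  -0.4 -1.1  0.6 -0.  -1.8  0.2 -1.6 -0.9 -1.   1.1 -0.7  0.9 -0.1
  0.3 -0.2]
 stud [0.4981 0.028  0.028 ] place [0.5171 0.0219 0.035 ] stand [ 0.6857 -0.0319  0.008 ]
top [ 0.6014 -0.0045  2.8249] [ 0.  -0.  -0.  -0.   0.  -0.   0.  -0.  -0.8 -0.5  1.   0.   0.2  0.4
 -0.4  0.1]
 stud [0.4968 0.0298 0.028 ] place [0.5158 0.0235 0.035 ] stand [ 0.684  -0.0316  0.008 ]
scene [ 0.6043 -0.0067  2.8379] [ 1.3  0.2 -0.8  1.3 -0.4 -1.2 -0.2 -1.2 -0.  -0.   0.  -0.   0.  -0.
  0.  -0. ]
 stud [0.4994 0.0262 0.028 ] place [0.5184 0.0202 0.035 ] stand [ 0.6873 -0.0327  0.008 ]
[[45, 24, 14], [46, 24, 15], [44, 23, 14], [40, 20, 13], [38, 21, 13], [39, 21, 14], [43, 23, 13], [45, 23, 13], [46, 23, 12], [45, 23, 14], [46, 24, 14], [45, 23, 13], [46, 23, 13], [45, 23, 13], [44, 22, 10]]
[[40, 66, 46], [43, 69, 50], [59, 81, 65], [78, 94, 84], [94, 103, 99], [99, 104, 103], [94, 100, 98], [88, 93, 91], [76, 79, 78], [62, 65, 63], [47, 54, 49], [34, 51, 39], [28, 51, 33], [27, 50, 32], [27, 52, 32], [27, 49, 32], [26, 44, 30], [22, 34, 25], [25, 31, 26], [28, 33
[... 463 characters left out ...]
5, 146, 141], [145, 147, 142], [146, 147, 142], [146, 148, 142]]
cap both (array([ 0.4843, -0.3   ]), np.float64(0.16101236998188512))
cap scene (array([ 0.4847, -0.3018]), np.float64(0.05379157110091743))
cap top (array([ 0.4841, -0.2982]), np.float64(0.028214570063694266))
cap2 both (array([ 0.4755, -0.4026]), np.float64(0.2212045607647772))
cap2 scene (array([ 0.477 , -0.4041]), np.float64(0.1265789762741652))
cap2 top (array([ 0.4751, -0.401 ]), np.float64(0.0392850079113924))
bottle both (array([0.4928, 0.3028]), np.float64(0.07822145562770563))
bottle scene (array([0.4933, 0.3022]), np.float64(0.030058035714285714))
bottle top (array([0.4931, 0.3031]), np.float64(0.040980113636363634))
```

Measured positions, all consistent with the given reach and sizes:
- **Bottle:** (0.493, 0.303)
- **Cap:** (0.484, -0.300). The other cap is at y = -0.40, so the left one is right.
- **Stud:** about (0.498, 0.028), with cradle yaw 162.3°.

The plan is to grip the neck with the jaws along cradle y, stand the bottle at stand_place, then tip it along the arc. I go over the cradle to the bottle first.

>>> move_arm(steps=[1,2.5,4,0.75,0,0,8.5,1,2.5,4,0.75,0,0,8.5,1,2.5,4,0.75,0,0,8.5,1,2.5,4,0.75,0,0,8.5,1,2.5,4,0.75,0,0,8.5,1,2.5,4,0.75,0,0,8.5,1,2.5,4,0.75,0,0,8.5,1,2.5,4,0.75,0,0,8.5], newtons=30)

```text
t: 2.4
eef_pos: [0.4703, -0.2972, 0.317]
tool_rot: [0.0, 0.695, 0.719, -0.0]
contact_force: [0.3, 0.2, 0.7]
gripper_width: 1.0
```

>>> move_arm(steps=[1,1.6,4.2,0,0,0,8.5,1,1.6,4.2,0,0,0,8.5,1,1.6,4.2,0,0,0,8.5,1,1.6,4.2,0,0,0,8.5,1,1.6,4.2,0,0,0,8.5,1,1.6,4.2,0,0,0,8.5,1,1.6,4.2,0,0,0,8.5,1,1.6,4.2,0,0,0,8.5])

```text
t: 3.2
eef_pos: [0.5981, 0.0386, 0.3166]
tool_rot: [0.0, 0.175, 0.985, -0.0]
contact_force: [0.5, 0.6, 0.6]
gripper_width: 1.002
```

>>> move_arm(steps=[1,-1.3,3.3,0,0,0,2.5,1,-1.3,3.3,0,0,0,0,1,-1.3,3.3,0,0,0,0,1,-1.3,3.3,0,0,0,0,1,-1.3,3.3,0,0,0,0,1,-1.3,3.3,0,0,0,0,1,-1.3,3.3,0,0,0,0,1,-1.4,3.3,0,0,0,0])

```text
t: 4.0
eef_pos: [0.4921, 0.3022, 0.3165]
tool_rot: [0.0, 0.156, 0.988, 0.0]
contact_force: [0.1, 0.7, 0.7]
gripper_width: 1.001
```

```bash
cat >> h.py <<'E'
def crops(fn,l):
    ims=[]
    for c,x0,y0,w,h in l:
        I=c['pixels'][:,:,::-1][y0:y0+h,x0:x0+w];I=np.clip((I/255.)**.6*255,0,255).astype(np.uint8)
        ims.append(cv2.resize(I,(400,400),interpolation=cv2.INTER_CUBIC))
    cv2.imwrite('pics/'+fn,np.hstack(ims))
E
python3 - <<'E'
from h import *
a=snap('scene','s1.png');b=snap('top','t1.png')
o=status.get_obs();print(o['eef_pos'],o['t'])
p=o['eef_pos']
# mark grasp axis vertical down from TCP
crops('z3.png',[(a,290,90,160,160),(b,180,210,100,100)])
P=[p,[p[0],p[1],p[2]-.02],[p[0],p[1],.15],[p[0],p[1],0]]
print(np.round(proj(a,P),1),np.round(proj(b,P),1))
E
```

```text
[0.48908571 0.30676101 0.3170441 ] 4.1
[[365.5 127.5]
 [364.8 135.3]
 [360.2 188.3]
 [356.  235.6]] [[220.6 257.6]
 [221.7 258.6]
 [228.7 265.6]
 [234.8 271.5]]
```

View pics/z3.png

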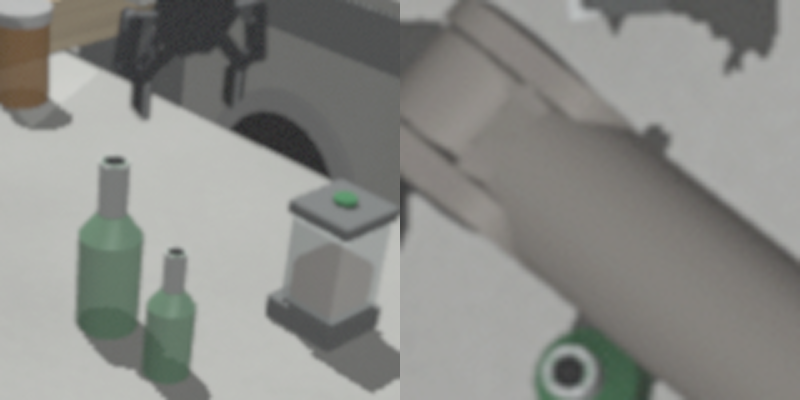

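>>> move_arm(steps=[1,0,0.2,-3,0,0,0,1,0,0,-3,0,0,0,1,0,0,-3,0,0,0,1,0,0,-3,0,0,0,1,0,0,-3,0,0,0,1,0,0,-2,0,0,0,1,0,0,-1,0,0,0,1,0,0,0,0,0,0])

```text
t: 4.9
eef_pos: [0.4923, 0.3023, 0.1352]
tool_rot: [-0.001, 0.156, 0.988, -0.001]
contact_force: [0.0, 0.1, -0.8]
gripper_width: 1.001
```

Run:
```python
from h import *
a=snap('scene','s2.png')
o=status.get_obs();print(o['eef_pos'],o['t'],o['contact_force'])
crops('z4.png',[(a,310,140,100,100)])
```

```text
[0.49279404 0.30297287 0.13643974] 4.95 [0.64074376 0.15771011 0.52966947]
```

View pics/z4.png

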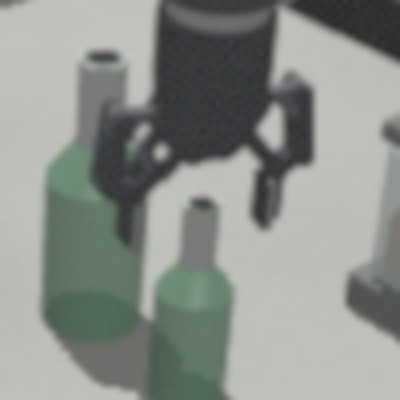

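The neck sits midway between the fingers at crop (200,235), so I close.

>>> move_arm(steps=[0.2,0,0,0,0,0,0,0,0,0,0,0,0,0,-0.2,0,0,0,0,0,0,-0.3,0,0,0,0,0,0,-0.4,0,0,0,0,0,0,-0.6,0,0,0,0,0,0,-1,0,0,0,0,0,0,-1,0,0,0,0,0,0], newtons=30)

```text
t: 5.75
eef_pos: [0.4927, 0.303, 0.1366]
tool_rot: [0.0, 0.156, 0.988, -0.0]
contact_force: [-0.7, -2.3, 5.4]
gripper_width: 0.276
```

Run:
```python
from h import *
a=snap('scene','s3.png')
o=status.get_obs();print(o['eef_pos'],o['t'],o['contact_force'],o['gripper_width'])
crops('z5.png',[(a,310,140,100,100)])
```

```text
[0.49269109 0.3030298  0.13658727] 5.8 [-1.21612549 -1.61928461  5.85368829] 0.27050086672347445
```

View pics/z5.png

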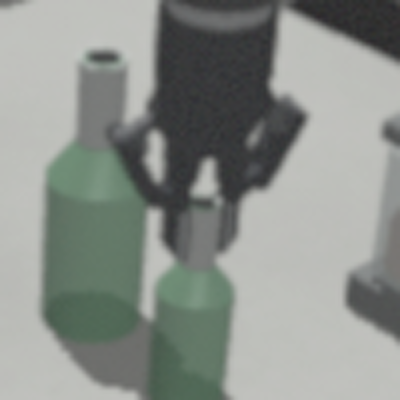

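>>> move_arm(steps=[-1,0,0,0.5,0,0,0,-1,0,0,1.5,0,0,0,-1,0,0,2.5,0,0,0,-1,0,0,2.5,0,0,0,-1,0.5,-0.8,2,0,0,0,-1,1,-1.7,1,0,0,0,-1,1.5,-2.7,0,0,0,0,-1,1.8,-3.2,0,0,0,0])

```text
t: 6.6
eef_pos: [0.5405, 0.2199, 0.2379]
tool_rot: [0.001, 0.155, 0.988, 0.001]
contact_force: [0.6, 0.4, -3.4]
gripper_width: 0.273
```

>>> move_arm(steps=[-1,1.8,-3.2,0,0,0,0,-1,1.8,-3.2,0,0,0,0,-1,1.8,-3.2,0,0,0,0,-1,1.8,-3.2,0,0,0,0,-1,1.8,-3.2,0,0,0,0,-1,1.8,-3.2,0,0,0,0,-1,1.8,-3,0,0,0,0,-1,1,-1.6,0,0,0,0])

```text
t: 7.4
eef_pos: [0.6777, -0.0229, 0.2366]
tool_rot: [0.0, 0.158, 0.987, -0.001]
contact_force: [0.3, -0.3, -3.2]
gripper_width: 0.277
```

>>> move_arm(steps=[-1,0.7,-1.3,0,0,0,0,-1,0.2,-0.6,0,0,0,0,-1,0,0,0,0,0,0,-1,0,0,0,0,0,0])

```text
t: 7.8
eef_pos: [0.685, -0.0358, 0.2365]
tool_rot: [-0.0, 0.155, 0.988, 0.001]
contact_force: [-0.7, 0.5, -2.7]
gripper_width: 0.275
```

Run:
```python
from h import *
a=snap('scene','s4.png');b=snap('top','t4.png')
o=status.get_obs();print(o['eef_pos'],o['t'],o['contact_force'],o['gripper_width'])
crops('z6.png',[(a,220,140,210,210),(b,260,150,140,140)])
```

```text
[ 0.68508272 -0.03587489  0.23653446] 7.9 [-1.19416792 -0.14208218 -2.91893009] 0.2748171098833552
```

View pics/z6.png

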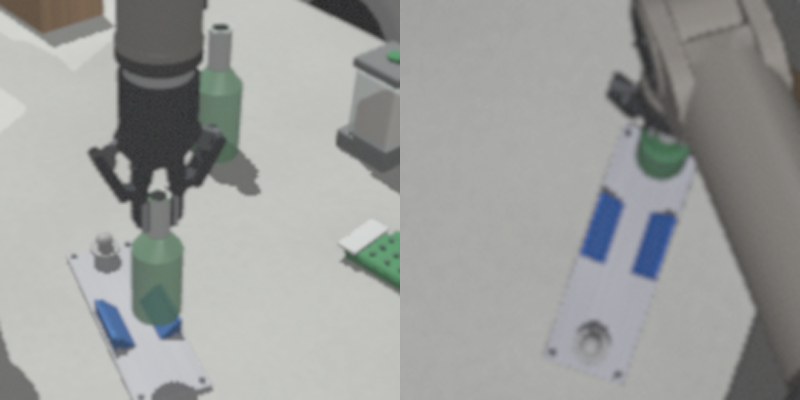

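Run:
```python
from h import *
np.set_printoptions(precision=4,suppress=True)
a,_=load();_,b=load()
for nm,c in(('scene',a),('top',b)):
    for r in models.silhouettes(nm,'bottle'): print(nm,r['score'],np.round(r['box'],1),r['region'].sum()); np.save('/tmp/h_%s_%d.npy'%(nm,round(r['box'][0])),r['region'])
    for q in('bottle','bottle_mouth','stand_place','mouth_place','seat','snap_head'):
        for r in models.place_of(nm,q): print(nm,q,round(r['score'],2),np.round(r['position'],1))
p=np.array([.6851,-.0359,.1])
for nm,c in(('scene',a),('top',b)):
    I=c['pixels'][:,:,::-1].copy();I=np.clip((I/255.)**.6*255,0,255).astype(np.uint8)
    I=cv2.resize(I,None,fx=4,fy=4,interpolation=cv2.INTER_CUBIC)
    for P in (BOT[:2]):
        h=cv2.convexHull(((proj(c,P+p)+.5)*4).astype(np.float32)).astype(np.int32);cv2.polylines(I,[h],True,(0,0,255),1)
    x=np.array([.6029,-.0055,2.8327]);cc,s=np.cos(x[2]),np.sin(x[2]);R=np.array([[cc,-s,0],[s,cc,0],[0,0,1]])
    L=np.array([(-.135,-.045,.008),(-.135,.045,.008),(.135,.045,.008),(.135,-.045,.008)])
    cv2.polylines(I,[((proj(c,L@R.T+[x[0],x[1],0])+.5)*4).astype(np.int32)],True,(0,255,255),1)
    for P in (circ(.019,.028)+[.11,0,0],circ(.003,.048)+[.11,0,0]):
        cv2.polylines(I,[((proj(c,P@R.T+[x[0],x[1],0])+.5)*4).astype(np.int32)],True,(255,0,255),1)
    u,v=(250,230) if nm=='scene' else (310,180)
    cv2.imwrite('pics/ov_%s.png'%nm,I[v*4:v*4+520,u*4:u*4+480])
A=cv2.imread('pics/ov_scene.png');B=cv2.imread('pics/ov_top.png')
cv2.imwrite('pics/ov.png',np.hstack([A[:,:400],B[:,:400]]))
```

```text
scene 0.81 [303.4 274.3  28.9  65.8] 1462
scene 0.64 [335.5 187.5  21.7  69.8] 1051
scene bottle 0.87 [220.2 332.4]
scene bottle 0.66 [261.  275.4]
scene bottle 0.57 [303.4 304.7]
scene bottle_mouth 0.78 [152.6 335.9]
scene bottle_mouth 0.6 [242.8 304.6]
scene stand_place 0.81 [327.4 301.6]
scene mouth_place 0.92 [272.2 277.8]
scene seat 0.39 [270.9 277.5]
scene snap_head 0.73 [275.5 425.4]
scene snap_head 0.5 [259.  275.4]
top 0.81 [230.2 306.8  35.1  23.3] 652
top 0.74 [352.  205.9  19.6  15.7] 259
top bottle 0.91 [308.2 230.2]
top bottle 0.59 [207.1 351.7]
top bottle_mouth 0.96 [299.3 220.8]
top bottle_mouth 0.55 [192.5 351. ]
top stand_place 0.93 [210.1 344.8]
top stand_place 0.25 [194.2 236.6]
top mouth_place 0.78 [263.4 331.6]
top mouth_place 0.59 [273.3 327.9]
top seat 0.45 [273.2 326. ]
top snap_head 0.64 [271.7 328. ]
```

View pics/ov.png

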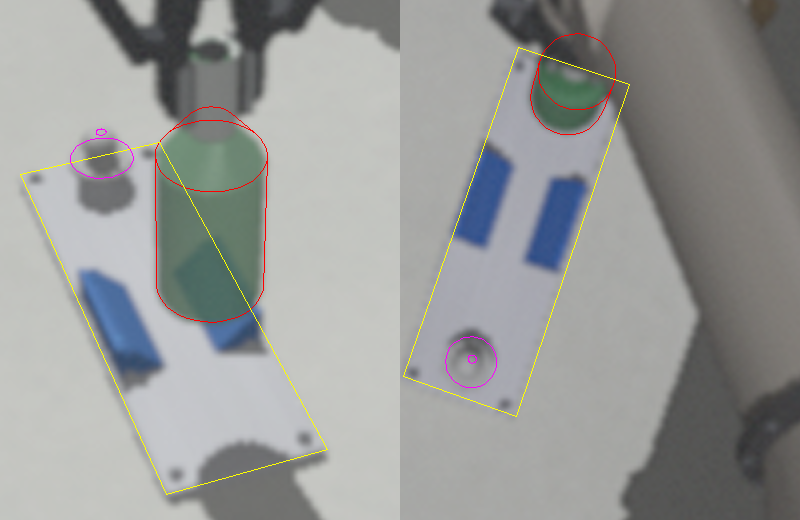

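Run:
```python
from h import *
np.set_printoptions(precision=4,suppress=True)
a,b=load()
for c,f in((a,'pics/s0.png'),(b,'pics/t0.png')): c['pixels']=cv2.imread(f)[:,:,::-1]
W=lambda x,P:np.array(P)@np.array([[np.cos(x[2]),-np.sin(x[2]),0],[np.sin(x[2]),np.cos(x[2]),0],[0,0,1]]).T+[x[0],x[1],0]
box=lambda x0,x1,y0,y1,z0,z1:np.array([(x,y,z) for x in(x0,x1) for y in(y0,y1) for z in(z0,z1)])
CR=[box(-.135,.135,-.045,.045,0,.008),np.r_[circ(.019,.008),circ(.019,.028)]+[.11,0,0],np.r_[circ(.008,.028),circ(.004,.048)]+[.11,0,0],box(-.05,.02,.028,.043,0,.03),box(-.05,.02,-.043,-.028,0,.03)]
ms={}
for nm,c,bx in(('s',a,(245,250,340,362)),('t',b,(300,185,380,292))):
    I=c['pixels'].astype(float);d=(I[:,:,2]-I[:,:,0])
    x1,y1,x2,y2=bx
    print(nm,np.percentile(d[y1:y2,x1:x2],[2,10,30,50,70,90]))
    ms[nm]=d; v=np.clip((d[y1:y2,x1:x2]+10)*8,0,255).astype(np.uint8)
    cv2.imwrite('pics/d_%s.png'%nm,cv2.resize(v,(400,400)))
cv2.imwrite('pics/d.png',np.hstack([cv2.imread('pics/d_s.png'),cv2.imread('pics/d_t.png')]))
```

```text
s [-5. -4. -4. -3.  3.  8.]
t [-3. -3. -2. -2.  3. 11.]
```

View pics/d.png

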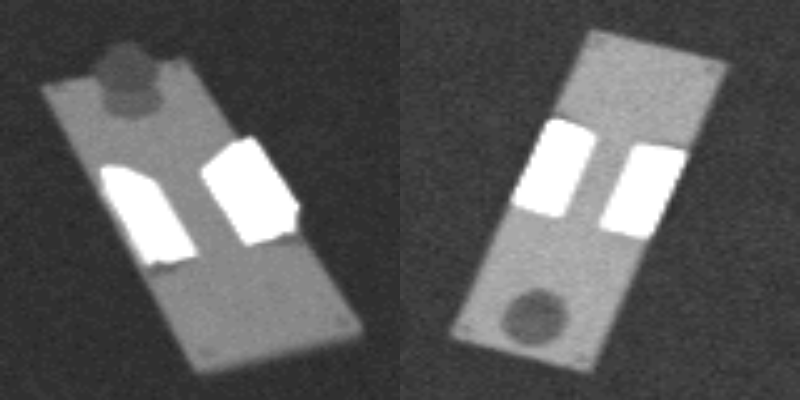

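```bash
cat >> h.py <<'E'
W=lambda x,P:np.array(P)@np.array([[np.cos(x[2]),-np.sin(x[2]),0],[np.sin(x[2]),np.cos(x[2]),0],[0,0,1]]).T+[x[0],x[1],0]
box=lambda x0,x1,y0,y1,z0,z1:np.array([(x,y,z) for x in(x0,x1) for y in(y0,y1) for z in(z0,z1)])
CR=[box(-.135,.135,-.045,.045,0,.008),np.r_[circ(.019,.008),circ(.019,.028)]+[.11,0,0],np.r_[circ(.008,.028),circ(.004,.048)]+[.11,0,0],box(-.05,.02,.030,.043,0,.03),box(-.05,.02,-.043,-.030,0,.03)]
E
python3 - <<'E'
from h import *
from scipy.optimize import minimize
np.set_printoptions(precision=4,suppress=True)
a,b=load()
for c,f in((a,'pics/s0.png'),(b,'pics/t0.png')): c['pixels']=cv2.imread(f)[:,:,::-1]
D=[]
for nm,c,bx,lo,hi in(('s',a,(245,265,340,362),-3.5,3.5),('t',b,(300,185,380,292),-2.2,4)):
    I=c['pixels'].astype(float);d=cv2.GaussianBlur(I[:,:,2]-I[:,:,0],(0,0),.6);m=np.clip((d-lo)/(hi-lo),0,1)
    D.append((c,m,bx))
x0=np.array([.6029,-.0055,2.8327])
def mk(which):
    def f(y):
        x=x0+y*[.01,.01,.03];e=0
        for (c,m,bx) in which:
            x1,y1,x2,y2=bx
            s=sil(c,[W(x,P) for P in (CR[0],CR[3],CR[4])])
            w=1-sil(c,[W(x0,P) for P in [np.r_[circ(.024,0),circ(.024,.06)]+[.11,0,0]]],1)
            s=cv2.GaussianBlur(s,(0,0),.8)
            e+=(w*(s-m)**2)[y1:y2,x1:x2].sum()/1000
        return e
    return f
for nm,wh in(('both',D),('scene',D[:1]),('top',D[1:])):
    r=minimize(mk(wh),np.zeros(3),method='Nelder-Mead',options=dict(initial_simplex=np.array([[0,0,0],[.6,0,0],[0,.6,0],[0,0,.6]])))
    x=x0+r.x*[.01,.01,.03];print(nm,x,r.fun,'stud',W(x,[.11,0,.028]),'stand',W(x,[-.087,0,0]))
E
```

```text
both [ 0.6008 -0.0037  2.8345] 0.09185998030484768 stud [0.496  0.0296 0.028 ] stand [ 0.6838 -0.03    0.    ]
scene [ 0.6014 -0.0048  2.8367] 0.017918172073639674 stud [0.4964 0.0282 0.028 ] stand [ 0.6843 -0.0309  0.    ]
top [ 0.6002 -0.0019  2.837 ] 0.03723704231608378 stud [0.4953 0.0311 0.028 ] stand [ 0.6832 -0.028   0.    ]
```

Run:
```python
from h import *
from scipy.optimize import minimize
np.set_printoptions(precision=4,suppress=True)
a,b=load()
for nm,c,f,bx in(('scene',a,'/tmp/h_scene_303.npy',(280,262,330,320)),('top',b,'/tmp/h_top_352.npy',(335,204,358,225))):
    I=c['pixels'].astype(float)
    g=np.clip((I[:,:,1]-(I[:,:,0]+I[:,:,2])/2-3)/8,0,1)
    for zz in(.0995,.1005,):
        print(nm,zz,fit(None,[P+[0,0,zz] for P in BOT[:2]],[(c,g,bx)],(.685,-.036)))
```

```text
scene 0.0995 (array([ 0.6847, -0.0354]), np.float64(0.04118782057485725))
scene 0.1005 (array([ 0.6855, -0.0361]), np.float64(0.041689852898480595))
top 0.0995 (array([ 0.6885, -0.0355]), np.float64(0.014133522727272727))
top 0.1005 (array([ 0.6884, -0.0354]), np.float64(0.014524147727272728))
```

The refined fit is stud (0.4963, 0.0287) and yaw 162.5°. The held bottle matches the scene camera within 1 mm. Next I correct 5 mm in y and lower onto the stand place.

>>> move_arm(steps=[-1,0,0.5,-1,0,0,0,-1,0,0,-2,0,0,0,-1,0,0,-2,0,0,0,-1,0,0,-2,0,0,0,-1,0,0,-1,0,0,0,-1,0,0,-0.6,0,0,0,-1,0,0,-0.4,0,0,0,-1,0,0,0,0,0,0])

```text
t: 9.4
eef_pos: [0.6857, -0.0327, 0.1464]
tool_rot: [0.0, 0.156, 0.988, 0.0]
contact_force: [-0.7, 0.0, -3.0]
gripper_width: 0.272
```

>>> move_arm(steps=[-1,0,0,-0.1,0,0,0,-1,0,0,0,0,0,0])

```text
t: 9.6
eef_pos: [0.686, -0.0328, 0.146]
tool_rot: [0.001, 0.156, 0.988, 0.0]
contact_force: [-0.2, 0.8, -2.1]
gripper_width: 0.273
```

Run:
```python
from h import *
np.set_printoptions(precision=4,suppress=True)
for i in range(1):
    a=snap('scene','s5.png')
o=status.get_obs();print(o['eef_pos'],o['tool_rot'],o['t'],o['contact_force'],o['gripper_width'])
crops('z7.png',[(a,240,200,140,140)])
th0=30
def G(th,s): th=np.radians(th);return np.array([-.027*np.cos(th)+s*np.sin(th),.027*np.sin(th)+s*np.cos(th)])
cx=np.array([np.cos(2.836),np.sin(2.836)])
seq=[(t,.1366) for t in (0,5,10,15,20,25,30)]
for i in range(1,len(seq)):
    d=(G(*seq[i])-G(*seq[i-1]))*100;print(seq[i][0],np.round([d[0]*cx[0],d[0]*cx[1],d[1]],2))
print('then')
L=list(np.arange(30,91,3))
for i in range(1,len(L)):
    d=(G(L[i],.132)-G(L[i-1],.132))*100;print(L[i],np.round([d[0]*cx[0],d[0]*cx[1],d[1]],2))
ay=np.array([-.3007,-.9537]);print(ay*5)
```

```text
[ 0.6859 -0.0329  0.146 ] [0.0005 0.1562 0.9877 0.    ] 9.65 [-0.2508 -0.88   -3.3582] 0.27585890556842335
5 [-1.15  0.36  0.18]
10 [-1.16  0.36  0.08]
15 [-1.16  0.37 -0.03]
20 [-1.15  0.36 -0.13]
25 [-1.14  0.36 -0.24]
30 [-1.11  0.35 -0.34]
then
33 [-0.63  0.2  -0.24]
36 [-0.62  0.2  -0.27]
39 [-0.6   0.19 -0.31]
42 [-0.59  0.19 -0.34]
45 [-0.57  0.18 -0.37]
48 [-0.55  0.17 -0.4 ]
51 [-0.53  0.17 -0.43]
54 [-0.51  0.16 -0.46]
57 [-0.48  0.15 -0.49]
60 [-0.46  0.14 -0.52]
63 [-0.43  0.14 -0.54]
66 [-0.41  0.13 -0.56]
69 [-0.38  0.12 -0.58]
72 [-0.35  0.11 -0.6 ]
75 [-0.32  0.1  -0.62]
78 [-0.28  0.09 -0.64]
81 [-0.25  0.08 -0.65]
84 [-0.22  0.07 -0.67]
87 [-0.19  0.06 -0.68]
90 [-0.15  0.05 -0.69]
[-1.5035 -4.7685]
```

View pics/z7.png

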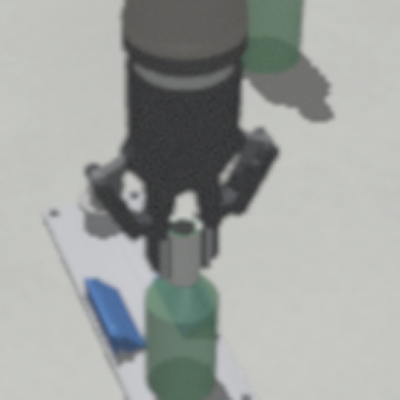

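>>> move_arm(steps=[-1,-0.1,0.2,-0.1,0,0,0,-1,0,0,-0.1,0,0,0,-1,0,0,0,0,0,0])

```text
t: 9.95
eef_pos: [0.6851, -0.0309, 0.1447]
tool_rot: [0.001, 0.156, 0.988, -0.0]
contact_force: [-2.6, -0.7, 4.7]
gripper_width: 0.273
```

>>> move_arm(steps=[-1,0,0,-0.1,0,0,0,-1,0,0,0,0,0,0])

```text
t: 10.15
eef_pos: [0.6853, -0.0309, 0.1446]
tool_rot: [0.001, 0.156, 0.988, -0.0]
contact_force: [-3.1, -1.7, 9.8]
gripper_width: 0.272
```

>>> move_arm(steps=[-1,-1.15,0.36,0.28,-1.5,-4.77,0,-1,-1.16,0.36,0.08,-1.5,-4.77,0,-1,-1.16,0.37,-0.03,-1.5,-4.77,0,-1,0,0,0,0,0,0], newtons=25)

```text
t: 10.55
eef_pos: [0.6468, -0.0181, 0.1458]
tool_rot: [0.129, 0.153, 0.98, -0.02]
contact_force: [0.1, -0.2, -2.1]
gripper_width: 0.279
```

Run:
```python
from h import *
np.set_printoptions(precision=4,suppress=True)
a=snap('scene','s6.png')
o=status.get_obs();print(o['eef_pos'],o['tool_rot'],o['t'],o['contact_force'],o['gripper_width'])
crops('z8.png',[(a,240,200,140,140)])
```

```text
[ 0.6483 -0.0189  0.146 ] [ 0.1288  0.1535  0.9795 -0.0196] 10.6 [ 0.0644 -0.1547 -2.5708] 0.27549826897349977
```

View pics/z8.png

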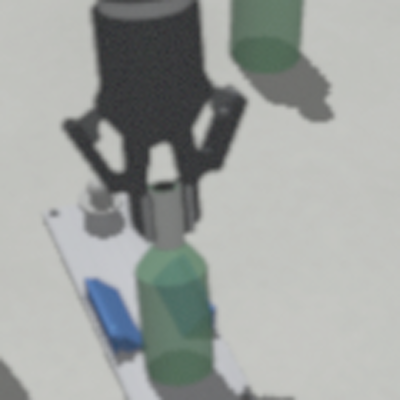

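>>> move_arm(steps=[-1,-1.05,0.33,-0.18,-1.5,-4.77,0,-1,-1.1,0.34,-0.24,-1.5,-4.77,0,-1,-1.1,0.34,-0.34,-1.5,-4.77,0,-1,0,0,-0.05,0,0,0,-1,0,0,0,0,0,0], newtons=20)

```text
t: 11.1
eef_pos: [0.6231, -0.0112, 0.1392]
tool_rot: [0.245, 0.151, 0.957, -0.039]
contact_force: [-4.2, 2.2, 6.7]
gripper_width: 0.269
```

>>> move_arm(steps=[-1,0,0,0,0,0,0])

```text
t: 11.2
eef_pos: [0.6234, -0.0115, 0.1393]
tool_rot: [0.245, 0.152, 0.957, -0.038]
contact_force: [-4.4, 2.4, 7.2]
gripper_width: 0.273
```

Run:
```python
from h import *
np.set_printoptions(precision=4,suppress=True)
a=snap('scene','s7.png')
o=status.get_obs();print(o['q'],o['eef_pos'],o['tool_rot'],o['t'],o['contact_force'],o['torque'],o['gripper_width'])
crops('z9.png',[(a,240,200,140,140)])
```

```text
[ 0.0409  0.4068 -0.2844  2.111   1.1036  0.3912  0.0682] [ 0.6235 -0.0115  0.1393] [ 0.2448  0.1523  0.9568 -0.0383] 11.25 [-4.2506  1.8559  6.5962] [0.6218 0.9764 0.0664] 0.27464698960076106
```

View pics/z9.png

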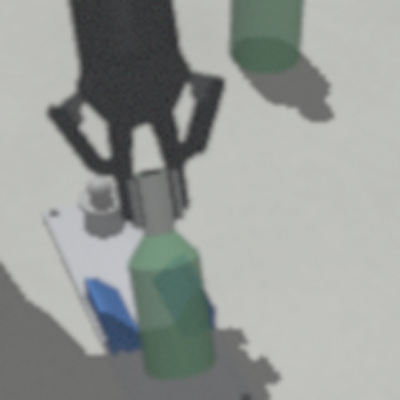

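```bash
cat >> h.py <<'E'
def arc(th,phi,xe,s=.132,d=.0046,C=(.6012,-.0044,2.836),press=.0):
    th,phi=np.radians(th),np.radians(phi)
    xc=xe-.027*np.cos(th)+s*np.sin(th)+d*np.sin(phi);z=.008+.027*np.sin(th)+s*np.cos(th)+d*np.cos(phi)-press
    return np.array([C[0]+xc*np.cos(C[2]),C[1]+xc*np.sin(C[2]),z])
E
python3 - <<'E'
from h import *
np.set_printoptions(precision=2,suppress=True)
th=np.r_[28.4,32:92:4]; th[-1]=min(th[-1],90);print(th)
ph=np.interp(th,[28.4,90],[28.4,10]);xe=np.interp(th,[28.4,60],[-.0646,-.061])
P=[arc(*k) for k in zip(th,ph,xe)]
for i in range(len(th)):
    print(th[i],ph[i],P[i]*100, (P[i]-P[i-1])*100 if i else '', np.array([-.3007,-.9537])*(ph[i]-ph[i-1]) if i else '')
E
```

```text
[28.4 32.  36.  40.  44.  48.  52.  56.  60.  64.  68.  72.  76.  80.
 84.  88. ]
28.4 28.4 [62.35 -1.14 14.1 ]  
32.0 27.324675324675322 [61.55 -0.89 13.83] [-0.8   0.25 -0.27] [0.32 1.03]
36.0 26.129870129870127 [60.69 -0.62 13.48] [-0.86  0.27 -0.35] [0.36 1.14]
40.0 24.935064935064933 [59.85 -0.35 13.06] [-0.84  0.26 -0.41] [0.36 1.14]
44.0 23.740259740259738 [59.04 -0.1  12.59] [-0.81  0.26 -0.47] [0.36 1.14]
48.0 22.545454545454543 [58.27  0.14 12.06] [-0.77  0.24 -0.53] [0.36 1.14]
52.0 21.35064935064935 [57.53  0.38 11.48] [-0.74  0.23 -0.58] [0.36 1.14]
56.0 20.155844155844154 [56.83  0.6  10.85] [-0.7   0.22 -0.63] [0.36 1.14]
60.0 18.96103896103896 [56.18  0.8  10.17] [-0.65  0.21 -0.68] [0.36 1.14]
64.0 17.766233766233764 [55.62  0.98  9.45] [-0.56  0.18 -0.72] [0.36 1.14]
68.0 16.57142857142857 [55.11  1.14  8.69] [-0.51  0.16 -0.76] [0.36 1.14]
72.0 15.376623376623375 [54.64  1.29  7.89] [-0.46  0.15 -0.8 ] [0.36 1.14]
76.0 14.18181818181818 [54.24  1.42  7.06] [-0.41  0.13 -0.83] [0.36 1.14]
80.0 12.987012987012985 [53.89  1.53  6.2 ] [-0.35  0.11 -0.86] [0.36 1.14]
84.0 11.79220779220779 [53.6   1.62  5.32] [-0.29  0.09 -0.88] [0.36 1.14]
88.0 10.597402597402596 [53.37  1.69  4.41] [-0.23  0.07 -0.9 ] [0.36 1.14]
```

>>> move_arm(steps=[-1,-0.8,0.25,-0.2,0.32,1.03,0,-1,-0.86,0.27,-0.33,0.36,1.14,0,-1,-0.84,0.26,-0.4,0.36,1.14,0,-1,0,0,0,0,0,0])

```text
t: 11.65
eef_pos: [0.599, -0.0047, 0.1302]
tool_rot: [0.216, 0.154, 0.964, -0.034]
contact_force: [-0.0, 0.8, 3.8]
gripper_width: 0.275
```

Run:
```python
from h import *
np.set_printoptions(precision=4,suppress=True)
a=snap('scene','s8.png')
o=status.get_obs();print(o['q'],o['eef_pos'],o['tool_rot'],o['t'],o['contact_force'],o['torque'],o['gripper_width'])
crops('z10.png',[(a,240,200,140,140)])
```

```text
[ 0.0757  0.4022 -0.3342  2.129   0.998   0.4126  0.1579] [ 0.5989 -0.0047  0.1301] [ 0.2162  0.1539  0.9635 -0.0341] 11.7 [1.4934 1.0427 5.3804] [ 0.2241 -0.1267  0.1198] 0.27125538506383573
```

View pics/z10.png

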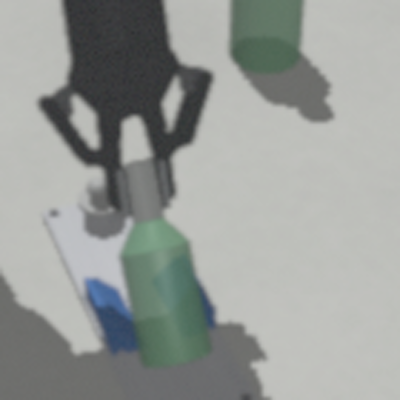

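>>> move_arm(steps=[-1,-0.83,0.3,-0.44,0.36,1.14,0,-1,-0.77,0.28,-0.53,0.36,1.14,0,-1,-0.74,0.26,-0.58,0.36,1.14,0,-1,-0.7,0.24,-0.63,0.36,1.14,0,-1,0,0,0,0,0,0])

```text
t: 12.2
eef_pos: [0.5648, 0.0064, 0.1059]
tool_rot: [0.173, 0.154, 0.972, -0.029]
contact_force: [-0.3, -0.2, 1.8]
gripper_width: 0.271
```

Run:
```python
from h import *
np.set_printoptions(precision=4,suppress=True)
a=snap('scene','s9.png')
o=status.get_obs();print(o['q'],o['eef_pos'],o['tool_rot'],o['t'],o['contact_force'],o['torque'],o['gripper_width'])
crops('z11.png',[(a,240,200,140,140)])
```

```text
[ 0.1055  0.4211 -0.3852  2.1553  0.9014  0.433   0.2301] [0.5652 0.0063 0.1063] [ 0.1735  0.1543  0.9722 -0.0289] 12.25 [0.062  0.3827 1.4966] [ 0.0984  0.3283 -0.0361] 0.27414149613736555
```

View pics/z11.png

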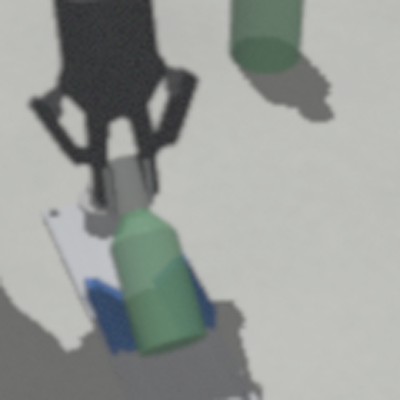

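>>> move_arm(steps=[-1,-0.53,0.19,-0.6,0.36,1.14,0,-1,-0.48,0.17,-0.66,0.36,1.14,0,-1,-0.45,0.16,-0.72,0.36,1.14,0,-1,-0.42,0.14,-0.76,0.36,1.14,0,-1,0,0,0,0,0,0])

```text
t: 12.75
eef_pos: [0.5459, 0.0131, 0.0784]
tool_rot: [0.132, 0.155, 0.979, -0.023]
contact_force: [-2.9, 0.8, 2.4]
gripper_width: 0.27
```

Run:
```python
from h import *
np.set_printoptions(precision=4,suppress=True)
a=snap('scene','s10.png');b=snap('top','t10.png')
o=status.get_obs();print(o['q'],o['eef_pos'],o['tool_rot'],o['t'],o['contact_force'],o['torque'],o['gripper_width'])
crops('z12.png',[(a,240,220,120,120),(b,290,180,110,110)])
```

```text
[ 0.1387  0.4696 -0.4246  2.1522  0.8299  0.4511  0.2958] [0.5469 0.0129 0.0793] [ 0.1332  0.1553  0.9786 -0.0227] 12.85 [-0.1366  0.6401 -0.2741] [ 0.1128  0.6525 -0.0457] 0.2720452005014665
```

View pics/z12.png

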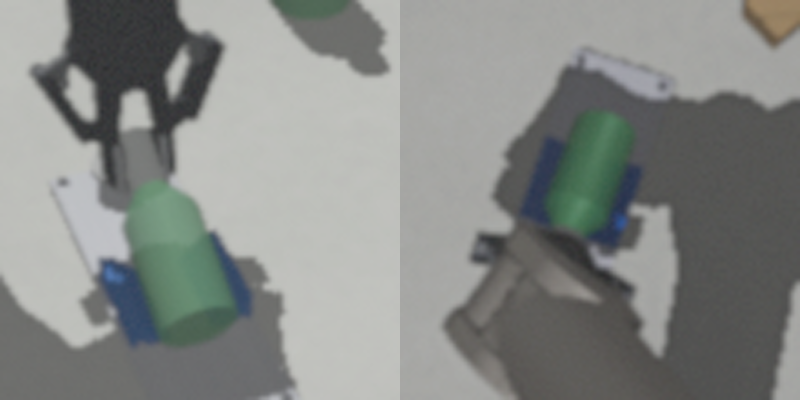

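>>> move_arm(steps=[-1,-0.44,0.13,-0.83,0.36,1.14,0,-1,-0.37,0.11,-0.86,0.36,1.14,0,-1,-0.3,0.09,-0.85,0.36,1.14,0,-1,0,0,0,0,0,0])

```text
t: 13.25
eef_pos: [0.536, 0.0162, 0.0531]
tool_rot: [0.102, 0.156, 0.982, -0.018]
contact_force: [-1.7, 0.8, 1.4]
gripper_width: 0.273
```

>>> move_arm(steps=[-1,-0.15,0.04,-0.4,0.18,0.57,0,-1,-0.1,0.03,-0.4,0.18,0.57,0,-1,0,0,0,0,0,0])

```text
t: 13.55
eef_pos: [0.5339, 0.0169, 0.0461]
tool_rot: [0.093, 0.156, 0.983, -0.016]
contact_force: [-2.2, 0.3, 0.6]
gripper_width: 0.273
```

>>> move_arm(steps=[-1,-0.05,0.02,-0.3,0,0,0,-1,0,0,-0.2,0,0,0,-1,0,0,0,0,0,0])

```text
t: 13.85
eef_pos: [0.5332, 0.0171, 0.0412]
tool_rot: [0.093, 0.156, 0.983, -0.017]
contact_force: [-3.2, -0.2, 1.6]
gripper_width: 0.272
```

Run:
```python
from h import *
np.set_printoptions(precision=4,suppress=True)
a=snap('scene','s11.png');b=snap('top','t11.png')
o=status.get_obs();print(o['q'],o['eef_pos'],o['tool_rot'],o['t'],o['contact_force'],o['torque'],o['gripper_width'])
crops('z13.png',[(a,240,220,120,120),(b,290,180,110,110)])
```

```text
[ 0.1568  0.5465 -0.4395  2.141   0.7979  0.4545  0.3322] [0.5333 0.0171 0.0414] [ 0.0929  0.1558  0.9833 -0.0165] 13.95 [-2.8608  0.3554  1.0727] [ 0.0999  0.4786 -0.0663] 0.2721856171055103
```

View pics/z13.png

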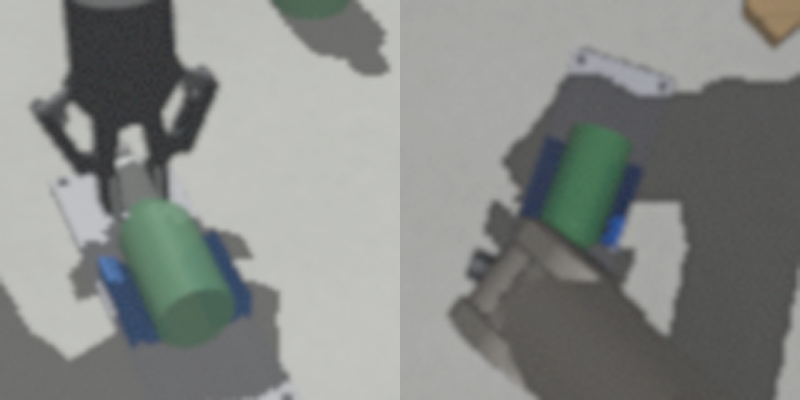

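>>> move_arm(steps=[-1,0,0,-0.15,0,0,0,-1,0,0,0,0,0,0])

```text
t: 14.15
eef_pos: [0.5335, 0.0171, 0.0399]
tool_rot: [0.093, 0.156, 0.983, -0.016]
contact_force: [-2.9, 1.1, 1.5]
gripper_width: 0.271
```

>>> move_arm(steps=[-1,0,0,-0.15,0,0,0,-1,0,0,0,0,0,0])

```text
t: 14.35
eef_pos: [0.5336, 0.0171, 0.0384]
tool_rot: [0.093, 0.156, 0.983, -0.016]
contact_force: [-3.1, -0.2, 1.5]
gripper_width: 0.274
```

>>> move_arm(steps=[-1,0,0,-0.1,0,0,0,-1,0,0,0,0,0,0])

```text
t: 14.55
eef_pos: [0.5335, 0.0171, 0.0374]
tool_rot: [0.093, 0.156, 0.983, -0.016]
contact_force: [-3.4, 0.3, 1.3]
gripper_width: 0.275
```

Run:
```python
from h import *
np.set_printoptions(precision=4,suppress=True)
a=snap('scene','s12.png');b=snap('top','t12.png')
o=status.get_obs();print(o['eef_pos'],o['contact_force'])
x=(.6012,-.0044,2.836)
def lay(P,tilt=0,x0=-.061): # bottle z-> cradle x
    Q=np.c_[P[:,2],P[:,1],P[:,0]]; Q=np.c_[Q[:,0],Q[:,1],-Q[:,2]]
    t=np.radians(tilt);R=np.array([[np.cos(t),0,-np.sin(t)],[0,1,0],[np.sin(t),0,np.cos(t)]])
    Q=(Q-[0,0,-.027])@R.T+[0,0,-.027]
    return W(x,Q+[x0,0,.035])
ims=[]
for c,u,v in((a,250,235),(b,300,190)):
    I=c['pixels'][:,:,::-1];I=np.clip((I/255.)**.6*255,0,255).astype(np.uint8);I=cv2.resize(I,None,fx=4,fy=4,interpolation=cv2.INTER_CUBIC)
    for tl,col in((0,(0,0,255)),(4,(0,255,255))):
      for P in BOT:
        h=cv2.convexHull(((proj(c,lay(P,tl))+.5)*4).astype(np.float32)).astype(np.int32);cv2.polylines(I,[h],True,col,1)
    ims.append(I[v*4:v*4+440,u*4:u*4+400])
cv2.imwrite('pics/ov2.png',np.hstack(ims))
```

```text
[0.5336 0.0171 0.0375] [-1.0975  1.0135  0.2815]
```

View pics/ov2.png

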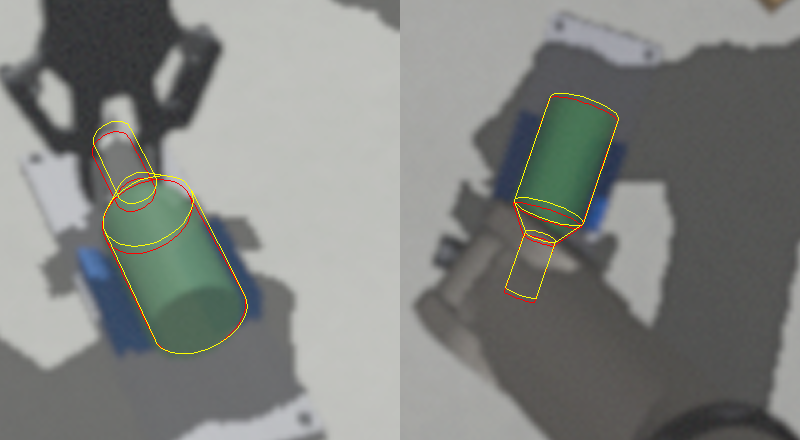

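>>> move_arm(steps=[-1,0,0,-0.1,0,0,0,-1,0,0,0,0,0,0])

```text
t: 14.85
eef_pos: [0.5335, 0.0171, 0.0364]
tool_rot: [0.093, 0.156, 0.983, -0.016]
contact_force: [-3.2, 1.1, 0.6]
gripper_width: 0.272
```

>>> move_arm(steps=[-1,0,0,-0.1,0,0,0,-1,0,0,0,0,0,0])

```text
t: 15.05
eef_pos: [0.5335, 0.0171, 0.0355]
tool_rot: [0.093, 0.156, 0.983, -0.016]
contact_force: [-1.6, 0.9, 2.5]
gripper_width: 0.274
```

```bash
cat >> h.py <<'E'
def lay(P,tilt=0,x0=-.061,x=(.6012,-.0044,2.836)):
    Q=np.c_[P[:,2],P[:,1],-P[:,0]]
    t=np.radians(tilt);R=np.array([[np.cos(t),0,-np.sin(t)],[0,1,0],[np.sin(t),0,np.cos(t)]])
    Q=(Q-[0,0,-.027])@R.T+[0,0,-.027]
    return W(x,Q+[x0,0,.035])
E
python3 - <<'E'
from h import *
from scipy.optimize import minimize
np.set_printoptions(precision=4,suppress=True)
a=snap('scene','s13.png')
o=status.get_obs();print(o['eef_pos'],o['contact_force'])
I=a['pixels'].astype(float);g=np.clip((I[:,:,1]-(I[:,:,0]+I[:,:,2])/2-3)/8,0,1)
def f(y):
    s=sil(a,[lay(P,y[0]*3,-.061+y[1]*.005) for P in BOT[:2]]);return ((s-g)[270:330,270:320]**2).sum()
r=minimize(f,[1,0],method='Nelder-Mead');print('tilt',r.x[0]*3,'x0',-.061+r.x[1]*.005,r.fun)
E
```

```text
[0.5335 0.0171 0.0355] [-2.0222  1.209   2.0449]
tilt 1.8562499999999997 x0 -0.060995078125 83.859375
```

>>> move_arm(steps=[-1,0,0,-0.1,0,0,0,-1,0,0,0,0,0,0])

```text
t: 15.3
eef_pos: [0.5333, 0.0172, 0.0347]
tool_rot: [0.093, 0.156, 0.983, -0.017]
contact_force: [-4.8, 1.3, 6.3]
gripper_width: 0.276
```

>>> move_arm(steps=[-1,0,0,-0.1,0,0,0,-1,0,0,0,0,0,0])

```text
t: 15.5
eef_pos: [0.5333, 0.0173, 0.034]
tool_rot: [0.093, 0.156, 0.983, -0.017]
contact_force: [-6.8, 0.4, 11.6]
gripper_width: 0.273
```

>>> move_arm(steps=[-1,0,0,0.15,0,0,0,-0.4,0,0,0,0,0,0,-0.3,0,0,0,0,0,0,-0.2,0,0,0,0,0,0,-0.1,0,0,0,0,0,0,0,0,0,0,0,0,0,0.1,0,0,0,0,0,0,0.1,0,0,0,0,0,0])

```text
t: 16.3
eef_pos: [0.5335, 0.0171, 0.035]
tool_rot: [0.093, 0.156, 0.983, -0.016]
contact_force: [-0.1, -0.1, -0.6]
gripper_width: 0.552
```

Run:
```python
from h import *
np.set_printoptions(precision=4,suppress=True)
a=snap('scene','s14.png');b=snap('top','t14.png')
o=status.get_obs();print(o['eef_pos'],o['contact_force'],o['gripper_width'])
crops('z14.png',[(a,240,220,120,120),(b,290,180,110,110)])
```

```text
[0.5335 0.0171 0.035 ] [-0.2581  0.2735 -0.6754] 0.5459222919492961
```

View pics/z14.png

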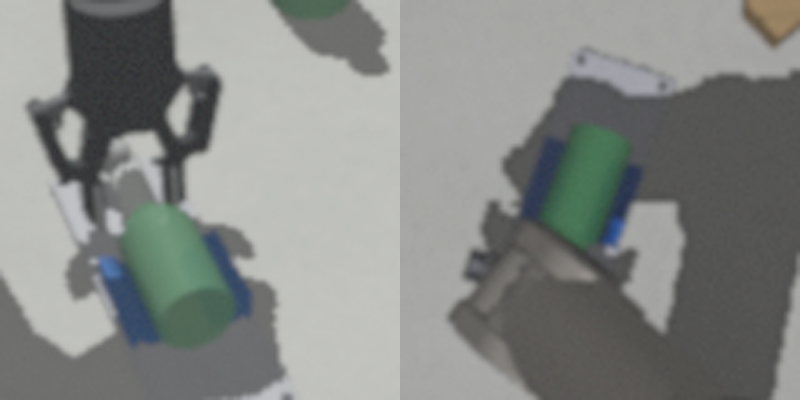

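>>> move_arm(steps=[0.1,0,0,0.8,0,0,0,0.1,0,0,1.5,0,0,0,0.1,0,0,2.5,0,0,0,0.1,0,0,3.5,0,0,0,0.1,0,0,3.5,1,3.2,0,0.1,0,0,3,1,3.2,0,0.1,0,0,2,1.2,3.8,0,0.1,0,0,0,0,0,0])

```text
t: 17.2
eef_pos: [0.5365, 0.0167, 0.2066]
tool_rot: [0.003, 0.157, 0.988, -0.002]
contact_force: [0.6, -0.0, -0.6]
gripper_width: 0.548
```

>>> move_arm(steps=[0.1,-0.6,-4,0,0,0,0,0.1,-0.6,-4,0,0,0,0,0.1,-0.6,-4,0,0,0,0,0.1,-0.6,-4,0,0,0,0,0.1,-0.6,-4,0,0,0,0,0.1,-0.6,-4,0,0,0,0,0.1,-0.6,-4,0,0,0,0,0.1,-0.6,-3.7,0,0,0,0])

```text
t: 18.0
eef_pos: [0.4842, -0.3013, 0.2023]
tool_rot: [0.001, 0.156, 0.988, -0.003]
contact_force: [0.4, 0.9, 1.2]
gripper_width: 0.548
```

Run:
```python
from h import *
from scipy.optimize import minimize
np.set_printoptions(precision=4,suppress=True)
a=snap('scene','s15.png');b=snap('top','t15.png')
o=status.get_obs();print(o['eef_pos'],o['tool_rot'],o['contact_force'],o['gripper_width'],o['t'])
for nm,c,bx in(('scene',a,(265,265,325,330)),('top',b,(310,205,365,275))):
    I=c['pixels'].astype(float);g=np.clip((I[:,:,1]-(I[:,:,0]+I[:,:,2])/2-3)/8,0,1)
    def f(y):
        s=sil(c,[lay(P,y[0]*3,-.061+y[1]*.005) for P in BOT[:2]]);return ((s-g)[bx[1]:bx[3],bx[0]:bx[2]]**2).sum()
    r=minimize(f,[1,0],method='Nelder-Mead');print(nm,'tilt',r.x[0]*3,'x0',-.061+r.x[1]*.005,r.fun)
ims=[]
for c,u,v in((a,250,235),(b,300,190)):
    I=c['pixels'][:,:,::-1];I=np.clip((I/255.)**.6*255,0,255).astype(np.uint8);I=cv2.resize(I,None,fx=4,fy=4,interpolation=cv2.INTER_CUBIC)
    for P in BOT[2:]+[circ(.019,.028)]:
        Q=W((.6012,-.0044,2.836),P+[.11,0,0]) if P[0,2]<.1 else lay(P,0)
        h=cv2.convexHull(((proj(c,Q)+.5)*4).astype(np.float32)).astype(np.int32);cv2.polylines(I,[h],True,(0,0,255),1)
    ims.append(I[v*4:v*4+440,u*4:u*4+400])
cv2.imwrite('pics/ov3.png',np.hstack(ims))
```

```text
[ 0.4826 -0.306   0.2018] [ 0.0001  0.1606  0.987  -0.0041] [-0.2635 -0.0783 -0.2733] 0.5504676439731686 18.1
scene tilt 1.8562499999999997 x0 -0.060995 103.37109375
top tilt 2.3999999999999995 x0 -0.060997499999999996 40.03515625
```

View pics/ov3.png

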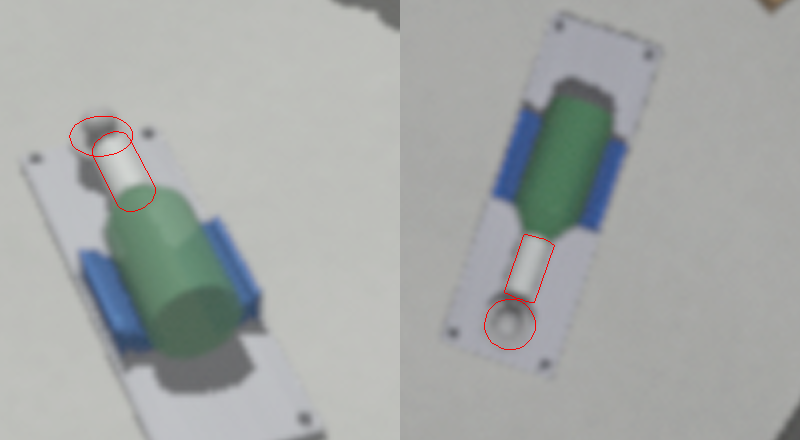

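Run:
```python
from h import *
from scipy.optimize import minimize
np.set_printoptions(precision=4,suppress=True)
a,b=load()
for nm,c,bx,neck in(('scene',a,(265,265,325,330),(270,266,292,290)),('top',b,(310,205,365,275),0)):
    I=c['pixels'].astype(float);g=np.clip((I[:,:,1]-(I[:,:,0]+I[:,:,2])/2-3)/8,0,1)
    def f(y):
        x=(.6012+y[2]*.003*.3,-.0044+y[2]*.003*.95,2.836)
        s=sil(c,[lay(P,y[0]*3,-.061+y[1]*.005,x) for P in BOT[:2]]);return ((s-g)[bx[1]:bx[3],bx[0]:bx[2]]**2).sum()
    r=minimize(f,[0,0,0],method='Nelder-Mead',options=dict(initial_simplex=[[0,0,0],[1,0,0],[0,1,0],[0,0,1]]));y=r.x
    print(nm,'tilt',y[0]*3,'x0',-.061+y[1]*.005,'lat',y[2]*.003,r.fun)
    r=minimize(lambda y:f([0,y[0],y[1]]),[0,0],method='Nelder-Mead',options=dict(initial_simplex=[[0,0],[1,0],[0,1]]));y=r.x
    print(nm,'tilt0','x0',-.061+y[0]*.005,'lat',y[1]*.003,r.fun)
```

```text
scene tilt -0.27647848416950316 x0 -0.06412700039355199 lat -0.0018113141717945266 42.9765625
scene tilt0 x0 -0.06374747475981712 lat -0.002548079073429108 45.671875
top tilt 2.0784330533800546 x0 -0.061717791340621164 lat 0.0009356648890531286 37.26171875
top tilt0 x0 -0.062595458984375 lat 0.0014732666015625 38.74609375
```

Run:
```python
from h import *
a,b=load()
ims=[]
for c,u,v,xx in((a,258,255,(.6014,-.0048,2.8367)),(b,315,235,(.6002,-.0019,2.837))):
    I=c['pixels'][:,:,::-1];I=np.clip((I/255.)**.6*255,0,255).astype(np.uint8);I=cv2.resize(I,None,fx=10,fy=10,interpolation=cv2.INTER_CUBIC)
    for x0,col in((-.060,(0,0,255)),(-.064,(0,255,255))):
        Q=lay(BOT[2],0,x0,xx)
        h=cv2.convexHull(((proj(c,Q)+.5)*10).astype(np.float32)).astype(np.int32);cv2.polylines(I,[h],True,col,1)
    for P in (circ(.019,.028),circ(.003,.047)):
        cv2.polylines(I,[((proj(c,W(xx,P+[.11,0,0]))+.5)*10).astype(np.int32)],True,(255,0,255),1)
    ims.append(I[v*10:v*10+400,u*10:u*10+400])
cv2.imwrite('pics/ov4.png',np.hstack(ims))
```

```text
(no output)
```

View pics/ov4.png

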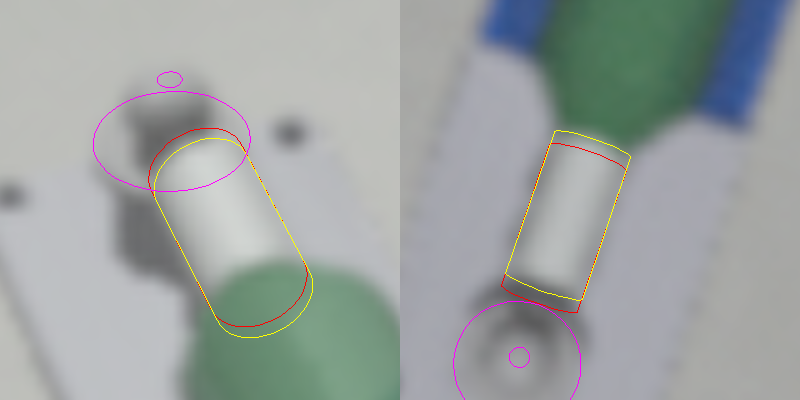

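Both views put the mouth about 24 mm from the stud axis. That is inside 17–26 but near the edge, so I nudge the bottle about 3 mm forward with shut fingers behind its base.

>>> move_arm(steps=[-0.5,2.7,3.4,0,0,0,0,-1,2.7,3.4,0,0,0,0,-1,2.7,3.4,0,0,0,0,-1,2.7,3.4,0,0,0,0,-1,2.7,3.4,0,0,0,0,-1,2.7,3.4,0,0,0,0,-1,2.7,3.4,0,0,0,0,-1,2.7,3.4,0,0,0,0])

```text
t: 18.9
eef_pos: [0.7016, -0.0253, 0.2023]
tool_rot: [0.0, 0.156, 0.988, -0.003]
contact_force: [0.5, -0.5, 0.4]
gripper_width: -0.002
```

>>> move_arm(steps=[-1,0,0,-3,0,0,0,-1,0,0,-3,0,0,0,-1,0,0,-3,0,0,0,-1,0,0,-2,0,0,0,-1,0,0,0,0,0,0])

```text
t: 19.4
eef_pos: [0.6983, -0.0271, 0.0889]
tool_rot: [-0.003, 0.156, 0.988, -0.003]
contact_force: [-0.1, -0.4, -0.6]
gripper_width: -0.001
```

>>> move_arm(steps=[-1,0.6,-1,0,0,0,0,-1,0,0,-2,0,0,0,-1,0,0,-1.5,0,0,0,-1,0,0,-0.8,0,0,0,-1,0,0,0,0,0,0])

```text
t: 19.9
eef_pos: [0.7063, -0.0378, 0.0482]
tool_rot: [-0.001, 0.156, 0.988, -0.003]
contact_force: [-0.3, 0.0, -0.5]
gripper_width: 0.002
```

Run:
```python
from h import *
a=snap('scene','s16.png');b=snap('top','t16.png')
o=status.get_obs();p=o['eef_pos'];print(p,o['contact_force'],o['t'])
d=p[:2]-[.6012,-.0044];c,s=np.cos(2.836),np.sin(2.836);print('cradle',c*d[0]+s*d[1],-s*d[0]+c*d[1])
crops('z16.png',[(a,250,235,100,100),(b,300,170,100,100)])
```

```text
[ 0.70753706 -0.03757641  0.05003036] [-0.21396663  0.36500679  0.53506262] 20.0
cradle -0.11139174014867288 -0.00035309086387553396
```

View pics/z16.png

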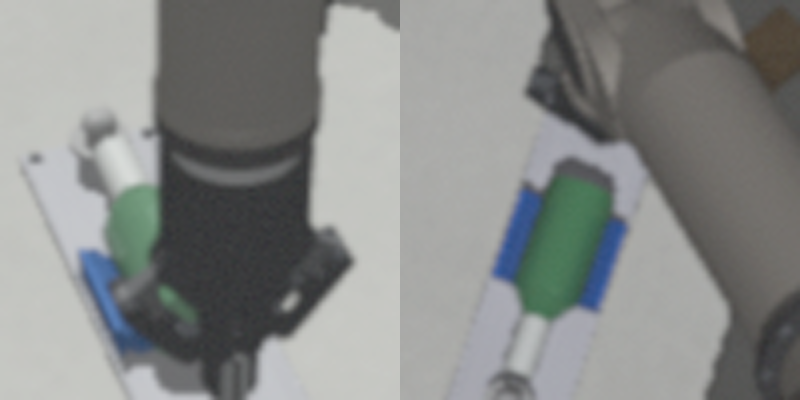

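>>> move_arm(steps=[-1,-0.95,0.3,-0.4,0,0,0,-1,-0.95,0.3,0,0,0,0,-1,-0.48,0.15,0,0,0,0,-1,0,0,0,0,0,0])

```text
t: 20.4
eef_pos: [0.6827, -0.0299, 0.0464]
tool_rot: [0.001, 0.156, 0.988, -0.003]
contact_force: [0.1, 0.1, 1.0]
gripper_width: 0.0
```

>>> move_arm(steps=[-1,-0.3,0.1,0,0,0,0,-1,0,0,0,0,0,0])

```text
t: 20.6
eef_pos: [0.6806, -0.0294, 0.0462]
tool_rot: [0.001, 0.156, 0.988, -0.003]
contact_force: [-0.5, 0.3, -0.3]
gripper_width: 0.0
```

>>> move_arm(steps=[-1,-0.3,0.1,0,0,0,0,-1,0,0,0,0,0,0])

```text
t: 20.8
eef_pos: [0.6774, -0.0283, 0.0459]
tool_rot: [0.001, 0.156, 0.988, -0.003]
contact_force: [0.5, -0.0, -0.1]
gripper_width: -0.001
```

>>> move_arm(steps=[-1,-0.2,0.06,0,0,0,0,-1,0,0,0,0,0,0])

```text
t: 21.0
eef_pos: [0.6755, -0.0277, 0.0459]
tool_rot: [0.001, 0.156, 0.988, -0.003]
contact_force: [-0.5, 0.4, -0.6]
gripper_width: -0.002
```

>>> move_arm(steps=[-1,-0.2,0.06,0,0,0,0,-1,0,0,0,0,0,0])

```text
t: 21.2
eef_pos: [0.6736, -0.0272, 0.046]
tool_rot: [0.001, 0.156, 0.988, -0.003]
contact_force: [-0.5, 0.1, 0.6]
gripper_width: 0.004
```

>>> move_arm(steps=[-1,-0.1,0.03,0,0,0,0,-1,0,0,0,0,0,0])

```text
t: 21.4
eef_pos: [0.6731, -0.027, 0.0462]
tool_rot: [0.001, 0.156, 0.988, -0.003]
contact_force: [1.2, -0.1, 0.4]
gripper_width: 0.001
```

>>> move_arm(steps=[-1,-0.1,0.03,0,0,0,0,-1,0,0,0,0,0,0])

```text
t: 21.6
eef_pos: [0.6722, -0.0267, 0.0463]
tool_rot: [0.001, 0.156, 0.988, -0.003]
contact_force: [2.6, -0.4, 1.9]
gripper_width: -0.002
```

>>> move_arm(steps=[-1,-0.1,0.03,0,0,0,0,-1,0,0,0,0,0,0])

```text
t: 21.8
eef_pos: [0.671, -0.0263, 0.0463]
tool_rot: [0.001, 0.156, 0.988, -0.003]
contact_force: [2.2, -0.9, 2.1]
gripper_width: 0.001
```

```bash
cat >> h.py <<'E'
def neckcheck(fn):
    a=snap('scene','s_'+fn);b=snap('top','t_'+fn);ims=[]
    for c,u,v,xx in((a,258,255,(.6014,-.0048,2.8367)),(b,315,235,(.6002,-.0019,2.837))):
        I=c['pixels'][:,:,::-1];I=np.clip((I/255.)**.6*255,0,255).astype(np.uint8);I=cv2.resize(I,None,fx=10,fy=10,interpolation=cv2.INTER_CUBIC)
        for x0,col in((-.060,(0,0,255)),(-.064,(0,255,255))):
            h=cv2.convexHull(((proj(c,lay(BOT[2],0,x0,xx))+.5)*10).astype(np.float32)).astype(np.int32);cv2.polylines(I,[h],True,col,1)
        for P in (circ(.019,.028),circ(.003,.047)):
            cv2.polylines(I,[((proj(c,W(xx,P+[.11,0,0]))+.5)*10).astype(np.int32)],True,(255,0,255),1)
        ims.append(I[v*10:v*10+400,u*10:u*10+400])
    cv2.imwrite('pics/'+fn,np.hstack(ims))
E
python3 -c "
from h import *
neckcheck('n1.png');print(status.get_obs()['eef_pos'])"
```

```text
[ 0.67101696 -0.02631809  0.04626608]
```

View pics/n1.png

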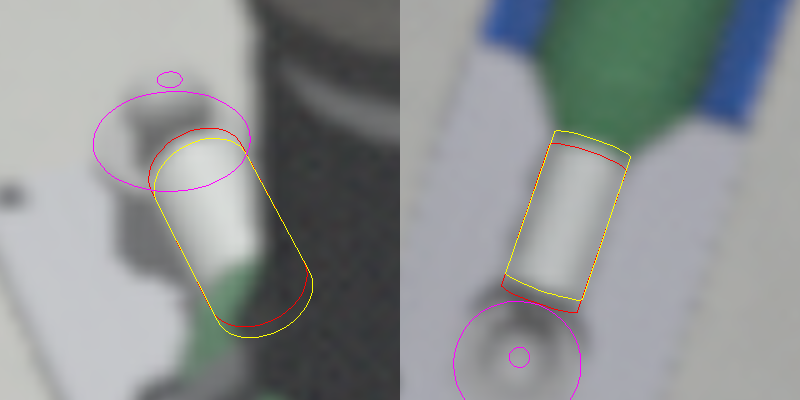

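>>> move_arm(steps=[-1,-0.1,0.03,0,0,0,0,-1,0,0,0,0,0,0])

```text
t: 22.1
eef_pos: [0.67, -0.026, 0.0463]
tool_rot: [0.001, 0.156, 0.988, -0.003]
contact_force: [2.9, 0.4, 2.4]
gripper_width: -0.0
```

>>> move_arm(steps=[-1,-0.08,0.03,0,0,0,0,-1,0,0,0,0,0,0])

```text
t: 22.3
eef_pos: [0.6691, -0.0257, 0.0462]
tool_rot: [0.001, 0.156, 0.988, -0.003]
contact_force: [3.7, -1.4, 4.0]
gripper_width: 0.0
```

>>> move_arm(steps=[-1,0.95,-0.3,0,0,0,0,-1,0.95,-0.3,0,0,0,0,-1,0,0,2,0,0,0,-1,0,0,4,0,0,0,-1,0,0,4,0,0,0,0,-1,-2,4,0,0,0,0,-2.4,-3.5,2,0,0,0,0.1,-2.7,-3.5,0,0,0,0])

```text
t: 23.1
eef_pos: [0.6287, -0.1213, 0.2111]
tool_rot: [0.004, 0.155, 0.988, -0.002]
contact_force: [0.0, -0.1, -1.4]
gripper_width: 0.503
```

>>> move_arm(steps=[0.1,-2.7,-3.4,0,0,0,0,0.1,-2.7,-3.4,0,0,0,0,0.1,-2.7,-3.4,0,0,0,0,0.1,-2.6,-3.4,0,0,0,0,0.1,-2.6,-3.4,0,0,0,0,0.1,-1,-1.5,0,0,0,0,0.1,0,0,0,0,0,0])

```text
t: 23.8
eef_pos: [0.4815, -0.31, 0.2066]
tool_rot: [0.0, 0.159, 0.987, -0.004]
contact_force: [0.2, 0.4, -0.0]
gripper_width: 0.551
```

```bash
python3 -c "
from h import *
neckcheck('n2.png');o=status.get_obs();print(o['eef_pos'],o['tool_rot'],o['gripper_width'],o['t'])"
```

```text
[ 0.4843009  -0.30598658  0.20673731] [ 0.00116574  0.15638384  0.98769239 -0.00254564] 0.5478643708735268 23.9
```

View pics/n2.png

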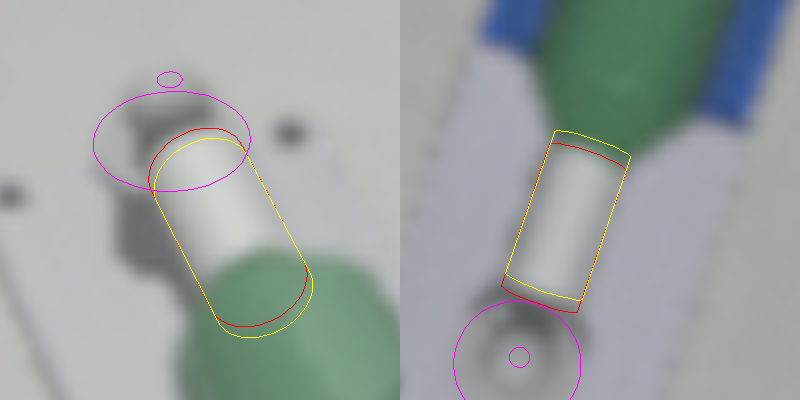

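>>> move_arm(steps=[0.1,0,0.55,-2,0,0,0,0.1,0,0,-3,0,0,0,0.1,0,0,-3,0,0,0,0.1,0,0,-1.5,0,0,0,0.1,0,0,0,0,0,0])

```text
t: 24.4
eef_pos: [0.4837, -0.2991, 0.1094]
tool_rot: [-0.001, 0.155, 0.988, -0.002]
contact_force: [-0.2, 0.2, -0.3]
gripper_width: 0.549
```

Run:
```python
from h import *
np.set_printoptions(precision=4,suppress=True)
a=snap('scene','s20.png');b=snap('top','t20.png')
o=status.get_obs();p=o['eef_pos'];print(p,o['t'])
c=a
I=c['pixels'].astype(int);m=((I[:,:,0]>1.5*I[:,:,2])&(I[:,:,0]>1.3*I[:,:,1])&(I[:,:,0]>35)).astype(float)
print(fit(None,CAP,[(a,m,(118,300,172,347))],(.484,-.30)))
I=b['pixels'].astype(int);m=((I[:,:,0]>1.5*I[:,:,2])&(I[:,:,0]>1.3*I[:,:,1])&(I[:,:,0]>35)).astype(float)
crops('z20.png',[(a,80,260,110,110),(b,390,230,100,100)])
```

```text
[ 0.4851 -0.3004  0.1119] 24.5
(array([ 0.4846, -0.302 ]), np.float64(0.061503581330868765))
```

View pics/z20.png

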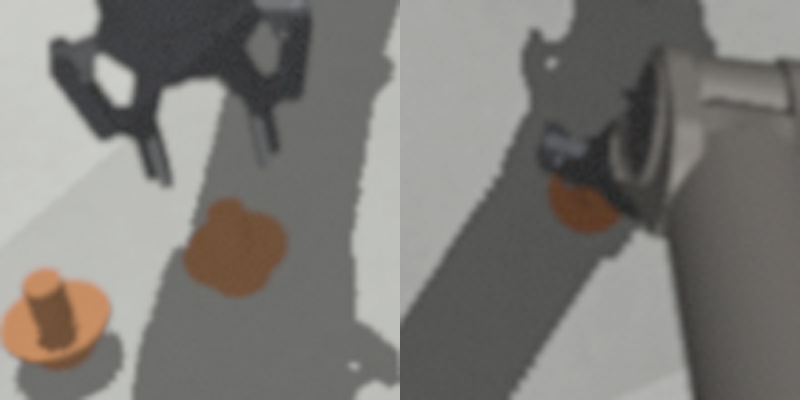

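>>> move_arm(steps=[0.1,0,-0.1,-2,0,0,0,0.1,0,0,-2,0,0,0,0.1,0,0,-1.2,0,0,0,0.1,0,0,-0.6,0,0,0,0.1,0,0,0,0,0,0], newtons=40)

```text
t: 25.0
eef_pos: [0.4841, -0.3022, 0.0532]
tool_rot: [0.001, 0.156, 0.988, -0.003]
contact_force: [-1.1, 0.4, 0.0]
gripper_width: 0.55
```

>>> move_arm(steps=[-0.1,0,0,0,0,0,0,-0.3,0,0,0,0,0,0,-0.4,0,0,0,0,0,0,-0.5,0,0,0,0,0,0,-1,0,0,0,0,0,0,-1,0,0,0,0,0,0])

```text
t: 25.6
eef_pos: [0.4844, -0.3023, 0.0538]
tool_rot: [0.001, 0.156, 0.988, -0.003]
contact_force: [-0.9, 1.6, 5.1]
gripper_width: 0.244
```

>>> move_arm(steps=[-1,0,0,0.5,0,0,0,-1,0,0,2,0,0,0,-1,0,0,3.5,0,0,0,-1,0.1,2,3,0,0,0,-1,0.15,3.8,1,0,0,0,-1,0.15,4,0,0,0,0,-1,0.15,4,0,0,0,0,-1,0.15,4,0,0,0,0], newtons=60)

```text
t: 26.4
eef_pos: [0.4906, -0.1229, 0.1534]
tool_rot: [0.001, 0.157, 0.988, -0.003]
contact_force: [0.5, -0.7, -0.4]
gripper_width: 0.236
```

>>> move_arm(steps=[-1,0.15,4,0,0,0,0,-1,0.15,4,0,0,0,0,-1,0.1,4,0,0,0,0,-1,0.1,2,0,0,0,0,-1,0.1,1.2,0,0,0,0,-1,0,0,0,0,0,0,-1,0,0,0,0,0,0])

```text
t: 27.1
eef_pos: [0.4969, 0.0265, 0.1528]
tool_rot: [0.001, 0.157, 0.988, -0.003]
contact_force: [0.0, -0.4, -0.6]
gripper_width: 0.236
```

Run:
```python
from h import *
np.set_printoptions(precision=4,suppress=True)
a=snap('scene','s21.png');b=snap('top','t21.png')
o=status.get_obs();p=o['eef_pos'];print(p,o['tool_rot'],o['t'],o['contact_force'],o['gripper_width'])
crops('z21.png',[(a,215,180,110,110),(b,290,210,100,100)])
```

```text
[0.4968 0.0259 0.1528] [ 0.0007  0.1577  0.9875 -0.0033] 27.2 [ 0.2056 -0.7746  0.464 ] 0.23934173956201824
```

View pics/z21.png

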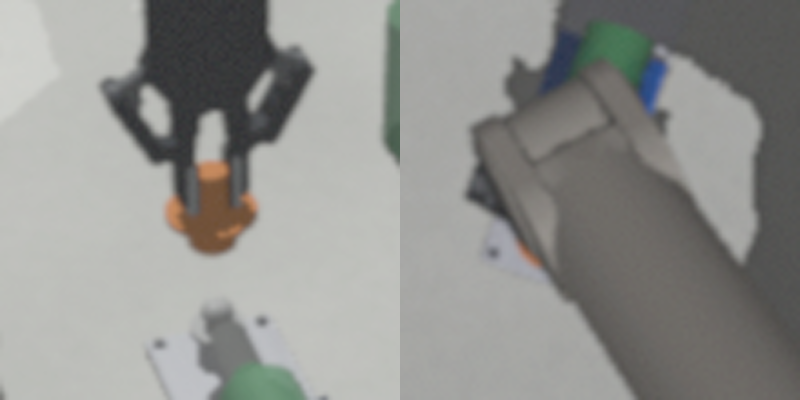

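Run:
```python
from h import *
np.set_printoptions(precision=4,suppress=True)
a,b=load()
I=a['pixels'].astype(int);m=((I[:,:,0]>1.5*I[:,:,2])&(I[:,:,0]>1.25*I[:,:,1])&(I[:,:,0]>35)).astype(float)
for zz in (.098,.099,.1):
    print(zz,fit(None,[P+[0,0,zz] for P in CAP[:2]],[(a,m,(255,235,292,252))],(.497,.026)))
ims=[];I=a['pixels'][:,:,::-1];I=np.clip((I/255.)**.6*255,0,255).astype(np.uint8);I=cv2.resize(I,None,fx=8,fy=8,interpolation=cv2.INTER_CUBIC)
for P in CAP:
    h=cv2.convexHull(((proj(a,P+[.4968,.0259,.099])+.5)*8).astype(np.float32)).astype(np.int32);cv2.polylines(I,[h],True,(0,0,255),1)
for P in (circ(.019,.028),circ(.0115,.039),circ(.003,.048)):
    cv2.polylines(I,[((proj(a,W((.6014,-.0048,2.8367),P+[.11,0,0]))+.5)*8).astype(np.int32)],True,(255,0,255),1)
cv2.imwrite('pics/ov5.png',I[215*8:215*8+600,245*8:245*8+500])
```

```text
0.098 (array([0.4923, 0.0284]), np.float64(0.11822606646825397))
0.099 (array([0.4937, 0.028 ]), np.float64(0.11904761904761904))
0.1 (array([0.4947, 0.0274]), np.float64(0.1195281498015873))
```

View pics/ov5.png

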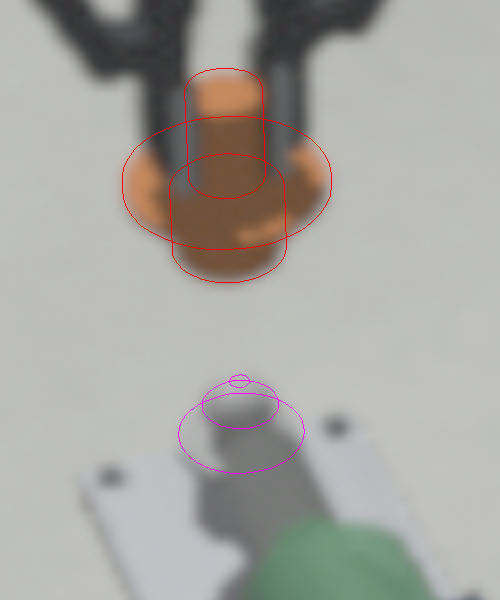

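Run:
```python
from h import *
a,b=load()
for c,f in((a,'pics/s_n2.png'),(b,'pics/t_n2.png')): c['pixels']=cv2.imread(f)[:,:,::-1]
ims=[]
for c,u,v,xx in((a,260,252,(.6014,-.0048,2.8367)),(b,312,255,(.6002,-.0019,2.837))):
    J=c['pixels'][v:v+25,u:u+25,::-1].astype(float);J=(J-J.min())/(J.max()-J.min())*255
    I=cv2.resize(J.astype(np.uint8),None,fx=16,fy=16,interpolation=cv2.INTER_CUBIC)
    K=I.copy()
    for P in (circ(.019,.028),circ(.0115,.039),circ(.002,.048)):
        cv2.polylines(K,[((proj(c,W(xx,P+[.11,0,0]))+.5-[u,v])*16).astype(np.int32)],True,(255,0,255),1)
    ims.append(np.vstack([I[:300],K[:300]]))
cv2.imwrite('pics/ov6.png',np.hstack(ims))
```

```text
(no output)
```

View pics/ov6.png

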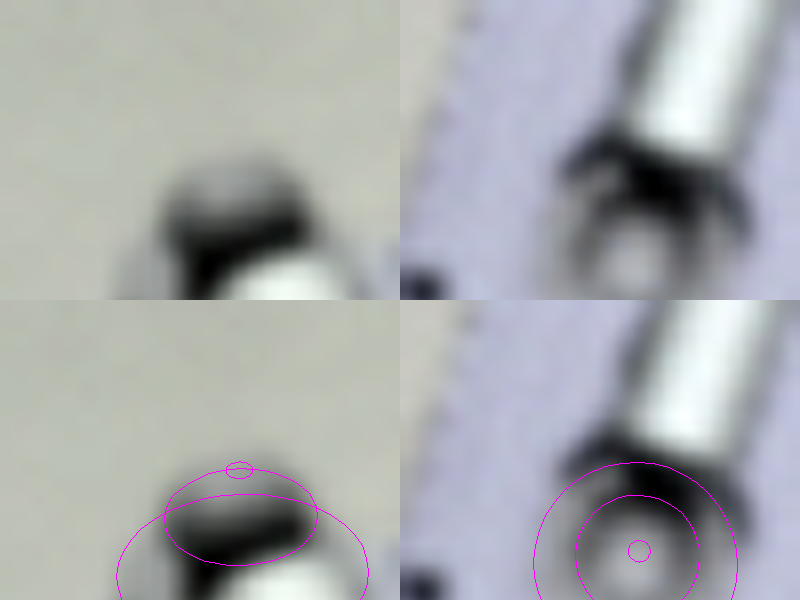

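>>> move_arm(steps=[-1,-0.15,0.33,-1.5,0,0,0,-1,0,0,-1.5,0,0,0,-1,0,0,-1.2,0,0,0,-1,0,0,0,0,0,0,-1,0,0,0,0,0,0])

```text
t: 27.7
eef_pos: [0.4951, 0.0312, 0.1104]
tool_rot: [0.0, 0.156, 0.988, -0.003]
contact_force: [0.5, 0.1, -0.8]
gripper_width: 0.236
```

Run:
```python
from h import *
np.set_printoptions(precision=4,suppress=True)
a=snap('scene','s22.png');b=snap('top','t22.png')
o=status.get_obs();p=o['eef_pos'];print(p,o['t'],o['contact_force'])
I=a['pixels'][:,:,::-1];I=np.clip((I/255.)**.6*255,0,255).astype(np.uint8);I=cv2.resize(I,None,fx=8,fy=8,interpolation=cv2.INTER_CUBIC);J=I.copy()
for P in CAP:
    h=cv2.convexHull(((proj(a,P+[p[0],p[1],p[2]-.0538])+.5)*8).astype(np.float32)).astype(np.int32);cv2.polylines(I,[h],True,(0,0,255),1)
for P in (circ(.019,.028),circ(.0115,.039),circ(.003,.048)):
    cv2.polylines(I,[((proj(a,P+[.4951,.0289,0])+.5)*8).astype(np.int32)],True,(255,0,255),1)
s=np.s_[225*8:225*8+520,250*8:250*8+400]
cv2.imwrite('pics/ov7.png',np.hstack([I[s],J[s]]))
```

```text
[0.4957 0.0313 0.1112] 27.8 [-0.2978  0.3246  0.0905]
```

View pics/ov7.png

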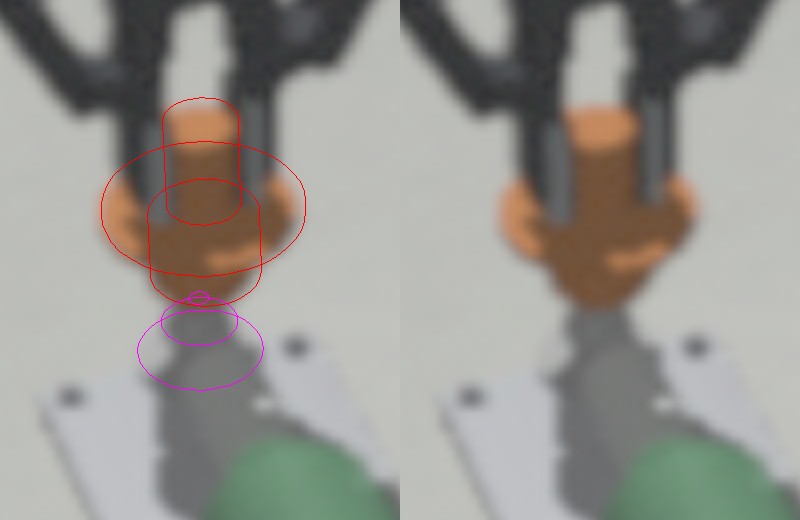

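>>> move_arm(steps=[-1,0,-0.1,-0.6,0,0,0,-1,0,0,-0.4,0,0,0,-1,0,0,0,0,0,0])

```text
t: 28.1
eef_pos: [0.495, 0.0299, 0.1005]
tool_rot: [0.0, 0.156, 0.988, -0.003]
contact_force: [0.6, -0.5, -0.2]
gripper_width: 0.235
```

>>> move_arm(steps=[-1,0,0,-0.2,0,0,0,-1,0,0,-0.1,0,0,0,-1,0,0,0,0,0,0])

```text
t: 28.4
eef_pos: [0.4961, 0.0296, 0.0983]
tool_rot: [0.002, 0.157, 0.988, -0.003]
contact_force: [1.4, -2.4, 2.4]
gripper_width: 0.237
```

>>> move_arm(steps=[-1,0,0,-0.1,0,0,0,-1,0,0,-0.1,0,0,0,-1,0,0,0,0,0,0])

```text
t: 28.7
eef_pos: [0.4965, 0.0296, 0.097]
tool_rot: [0.002, 0.157, 0.988, -0.003]
contact_force: [-0.0, -3.4, 10.5]
gripper_width: 0.238
```

>>> move_arm(steps=[-1,0,-0.1,-0.1,0,0,0,-1,0,0,0,0,0,0])

```text
t: 28.9
eef_pos: [0.4966, 0.0291, 0.0962]
tool_rot: [0.002, 0.156, 0.988, -0.003]
contact_force: [-0.0, -2.3, 10.7]
gripper_width: 0.243
```

>>> move_arm(steps=[-1,0,0,-0.15,0,0,0,-1,0,0,0,0,0,0])

```text
t: 29.1
eef_pos: [0.4965, 0.0292, 0.0946]
tool_rot: [0.002, 0.156, 0.988, -0.003]
contact_force: [-0.2, -2.1, 8.4]
gripper_width: 0.236
```

>>> move_arm(steps=[-1,0,0,-0.2,0,0,0,-1,0,0,-0.2,0,0,0,-1,0,0,0,0,0,0])

```text
t: 29.4
eef_pos: [0.4963, 0.0291, 0.09]
tool_rot: [0.002, 0.156, 0.988, -0.003]
contact_force: [1.9, -1.9, 2.1]
gripper_width: 0.237
```

>>> move_arm(steps=[-1,0,0,-0.2,0,0,0,-1,0,0,-0.2,0,0,0,-1,0,0,0,0,0,0])

```text
t: 29.7
eef_pos: [0.4956, 0.029, 0.0846]
tool_rot: [0.001, 0.156, 0.988, -0.002]
contact_force: [7.3, -0.6, -10.3]
gripper_width: 0.237
```

>>> move_arm(steps=[-1,0,0,-0.2,0,0,0,-1,0,0,-0.1,0,0,0,-1,0,0,0,0,0,0])

```text
t: 30.0
eef_pos: [0.4947, 0.0293, 0.082]
tool_rot: [0.0, 0.156, 0.988, -0.003]
contact_force: [1.4, 0.3, -2.7]
gripper_width: 0.236
```

>>> move_arm(steps=[-1,0,0,-0.1,0,0,0,-1,0,0,0,0,0,0])

```text
t: 30.2
eef_pos: [0.4948, 0.0293, 0.0818]
tool_rot: [0.0, 0.156, 0.988, -0.003]
contact_force: [-1.6, -1.3, 5.1]
gripper_width: 0.235
```

>>> move_arm(steps=[-1,0,0,-0.15,0,0,0,-1,0,0,0,0,0,0])

```text
t: 30.4
eef_pos: [0.4949, 0.0294, 0.0817]
tool_rot: [0.001, 0.156, 0.988, -0.004]
contact_force: [-6.5, -1.6, 24.3]
gripper_width: 0.237
```

>>> move_arm(steps=[-1,0,0,-0.1,0,0,0,-1,0,0,0,0,0,0])

```text
t: 30.6
eef_pos: [0.4951, 0.0294, 0.0817]
tool_rot: [0.001, 0.156, 0.988, -0.004]
contact_force: [-10.4, -2.8, 35.4]
gripper_width: 0.239
```

Run:
```python
from h import *
np.set_printoptions(precision=4,suppress=True)
a=snap('scene','s23.png');b=snap('top','t23.png')
o=status.get_obs();p=o['eef_pos'];print(p,o['t'],o['contact_force'],o['torque'])
crops('z23.png',[(a,235,220,100,100),(b,290,190,100,100)])
```

```text
[0.4951 0.0294 0.0817] 30.7 [-10.4423  -2.0656  35.1865] [-0.5562  2.3647 -0.0215]
```

View pics/z23.png

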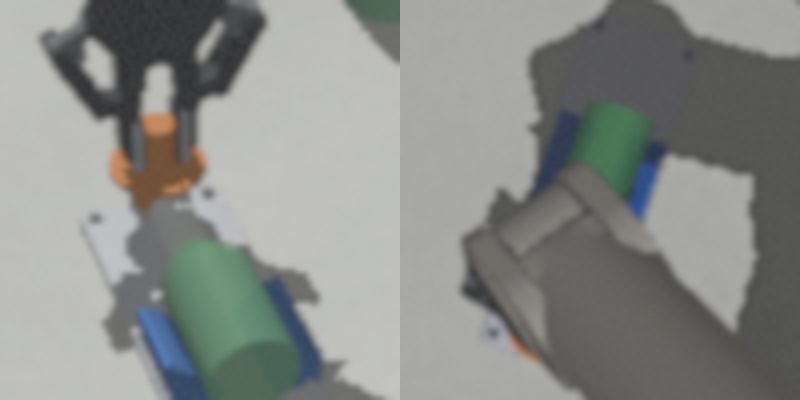

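>>> move_arm(steps=[-1,0,0,0.08,0,0,0,-1,0,0,0,0,0,0,-1,0,0,0,0,0,0])

```text
t: 31.0
eef_pos: [0.495, 0.0293, 0.0817]
tool_rot: [0.001, 0.156, 0.988, -0.004]
contact_force: [-8.1, -2.5, 25.3]
gripper_width: 0.237
```

Run:
```python
from h import *
from scipy.optimize import minimize
np.set_printoptions(precision=4,suppress=True)
a=snap('scene','s24.png');b=snap('top','t24.png')
o=status.get_obs();p=o['eef_pos'];print(p,o['t'],o['contact_force'],o['gripper_width'])
for nm,c,bx in(('scene',a,(270,280,325,330)),('top',b,(310,205,350,236))):
    I=c['pixels'].astype(float);g=np.clip((I[:,:,1]-(I[:,:,0]+I[:,:,2])/2-3)/8,0,1)
    xx=(.6014,-.0048,2.8367) if nm=='scene' else (.6002,-.0019,2.837)
    def f(y):
        x=(xx[0]+y[1]*.003*.3,xx[1]+y[1]*.003*.95,xx[2])
        s=sil(c,[lay(P,0,-.061+y[0]*.005,x) for P in BOT[:2]]);return ((s-g)[bx[1]:bx[3],bx[0]:bx[2]]**2).sum()
    r=minimize(f,[0,0],method='Nelder-Mead',options=dict(initial_simplex=[[0,0],[1,0],[0,1]]));y=r.x
    print(nm,'mouth to stud mm',1000*(.11-(-.061+y[0]*.005+.15)),'lat',y[1]*3,r.fun)
ims=[];I=a['pixels'][:,:,::-1];I=np.clip((I/255.)**.6*255,0,255).astype(np.uint8);I=cv2.resize(I,None,fx=8,fy=8,interpolation=cv2.INTER_CUBIC);J=I.copy()
for P in CAP:
    h=cv2.convexHull(((proj(a,P+[.4955,.0288,.028])+.5)*8).astype(np.float32)).astype(np.int32);cv2.polylines(I,[h],True,(0,0,255),1)
s=np.s_[240*8:240*8+480,250*8:250*8+400]
cv2.imwrite('pics/ov8.png',np.hstack([I[s],J[s]]))
```

```text
[0.495  0.0293 0.0817] 31.1 [-7.6894 -1.9885 25.4114] 0.23548374417794213
scene mouth to stud mm 18.86561012268066 lat -1.3235206604003906 16.36328125
top mouth to stud mm 20.496307373046875 lat -2.9203033447265625 43.76171875
```

View pics/ov8.png

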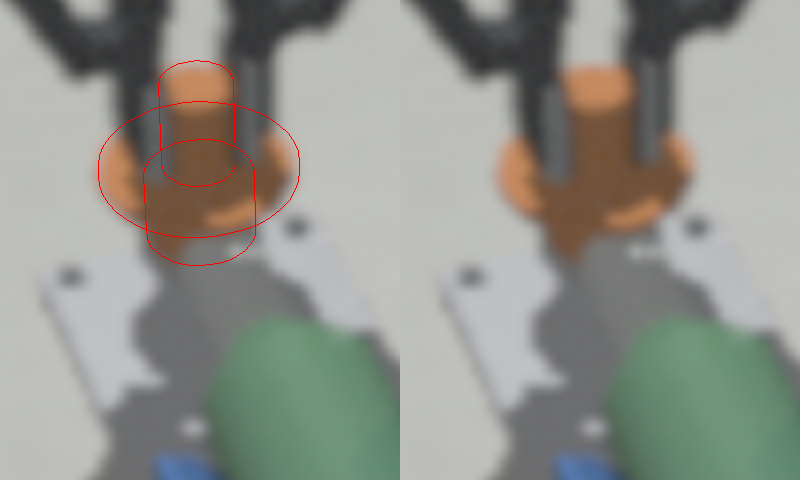

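View pics/s24.png

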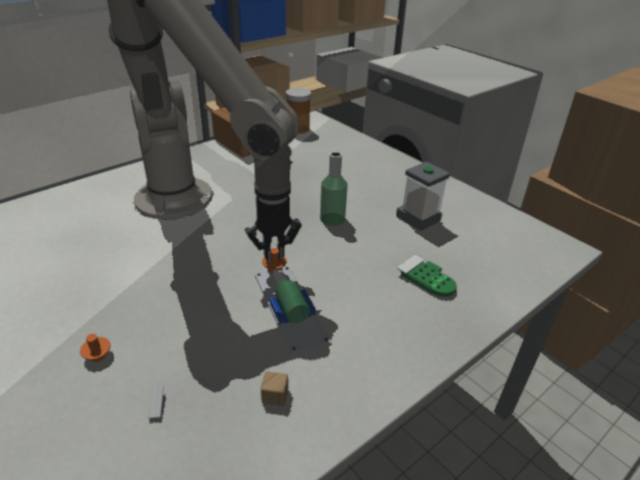

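```bash
python3 -c "
from h import *
print(order.hand_in());o=status.get_obs();print(o['t'],o['contact_force'],o['eef_pos'])"
```

```text
the job is handed in; nothing more can be done
None
the job is handed in; nothing more can be done
```

The job is handed in at about 31 s. The bottle lies in the cradle, and the cap is snapped onto the stud with the fingers still gripping it and pressing down. I don't have a verdict.

**Bottle:** I gripped the smaller bottle by its neck and stood it at the stand place. I then tipped it over its base edge with the neck held at 20–25 N until it lay in the trough. It lay about 24 mm short of the stud, inside 17–26 mm but near the edge, so I nudged its base a few millimetres forward with shut fingers (about 4 N). The last fits put the mouth about 19 mm (scene camera) and 20.5 mm (top camera) from the stud axis. The two cameras disagree by about 1.5 mm, and by about the same in the sideways fit.

**Cap:** I took the cap farthest to the robot's left and pressed it onto the stud. Resistance peaked at about 10.7 N and then turned into a pull down, which is how the click showed. It reached the hard stop at the tool height expected for a fully seated cap. An overlay of the seated cap fits the last scene picture to within about a pixel.

**Final press:** The push briefly reached 35 N, and I eased it to about 25 N, with roughly 8 N sideways. The cap is still gripped with a 60 N setting.

**Other things:** The large bottle, second cap, dispenser, cube, brush and clip appear unmoved in the last scene picture; I checked this by eye only. The force could not be read after handing in.

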